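# Fetch a heat sink from under the extraction booth's sash and set it in the test cradle

### The arm

A 6-joint arm with a two-finger parallel gripper is mounted at the origin on the work surface. World frame = base frame: x ahead of the robot, y to its left, z up, the work surface at z = 0. Lengths are in m, angles in rad, forces in N, time in s.
With the tool pointing down it reaches from about 0.425 to 0.95 m from the base axis. Payload 3.5 kg.
Tool frame: the origin (TCP) lies at the very end of the fingers, on their centre line; the grasp point (between the pads) lies 19 mm behind it; y points along the fingers, z is the direction in which the jaws open and shut, and the axes are right-handed (so a half turn about y gives the same grasp; the last joint's range is limited). The gripper opens to 85 mm and grips with 20 to 120 N. Pads are 22 mm wide; open, the fingers measure 114 mm over their backs; the gripper's body (76 mm by 85 mm) begins 54 mm behind the grasp point. The pads swing forward as they close: fully open they stand 13 mm farther back than shut.
Start: joints at [-1.364, 0.286, 1.577, -0, 1.279, -0.15], TCP at [0.236, -0.632, 0.231] pointing down, gripper open.
Joint ranges: [-2.77, 2.77], [-0.9, 2.22], [0.21, 2.48], [-1.53, 4.67], [0.24, 2.81], [-2.84, 2.84]. Speed limits (rad/s): [2.79, 2.79, 3.14, 3.14, 3.14, 3.14].

### API

Orientations are given as a unit quaternion [x, y, z, w].
In Python, from plant import ctrl gives the robot as it stands. The module is installed in compiled form; this text tells all that it offers.
- The arm moves only by the tool jog_arm, never from a script. Its argument "deltas" is a list of rows, each a list of 3 entries, a list of its own where there are three numbers: the turn, a rotation vector about the tool's x, y, z in rad, then the shift along the tool's x, y, z in m, then the opening, from 0 (shut) to 1 (fully open). In form: [[[wx, wy, wz], [dx, dy, dz], gripper], ...]. A call has 1 to 10 rows; each row is the pose to reach, as a shift and turn from the pose measured when the call began, along the tool's axes at that moment; what a row does not reach only later rows make up. A row lasts 1/12 s, in which the tool goes at most 41.7 mm and 7.16 degrees, less where a joint would pass 70% of its speed; a pose out of reach is approached as far as the arm can. A call with a gripper value outside its range is refused whole. The fingers move at their own pace and stop on an object; "force" is the grip in N (left out, the last holds). Time passes only in rows, so rows that repeat a pose let the fingers close. It gives the time, the measured TCP pose, the force and the opening at its end, in the units of the state.
- ctrl.get_state(): the state, without advancing time (a new reading comes with each control period).
- ctrl.read_camera(name): name is "scene" or "top" or "wrist"; returns a dict with "pixels" (420x560x3 uint8, blue, green, red), "range_z" (420x560 float32, m along the optical axis (not along the pixel's ray), 0 where there is no reading), "fx", "fy", "cx", "cy" (pixels), "T" (4x4, takes a point from camera to world coordinates); the wrist camera has in their place "mount" (4x4, takes a point from camera to tool coordinates, whose origin is the TCP and whose axes are the tool frame's). Camera axes: x right, y up, looking along -z (the intrinsics and any distortion apply to the point x, -y, -z); pixel columns grow to the right and rows downward; lengths in m; the calibration is good to about 2 mm. A picture is of the moment at which its call begins: read the wrist's pose just before it.
- ctrl.sign_off(): hands the job in, once; it reports no verdict.
The state is a dict: "time": time; "qpos": joint angles; "dq": joint speeds; "joint_efforts": joint torques, N m; "eef_pos": TCP position; "tcp_rot": TCP orientation; "contact_force": force on the tool from outside, world axes, zero at the start; "wrist_torque": the same for the moment, N m; "opening": opening from 0.0 (shut) to 1.0 (fully open).
Only numpy, scipy, OpenCV 4.12 (cv2) and the standard library are available. Lean on these libraries where they do the work, as an engineer would, in place of code of your own. Each camera call takes 0.05 s, during which the arm holds its last target.

### The job

Raise the sash of the extraction booth by its handle until it stays up by itself with an opening of at least 200 mm, reach under it for the finned aluminium heat sink and stand that, fins up, on the black bench mat. Let go of it there, so that you can take it afresh by its two ends (the cradle leaves no room for fingers at its sides), and lower it gently, without dropping it, between the walls of the cradle until it rests on the cradle's floor, its ends flush with the ends of the walls. Leave the sash up and the other parts and tools where they are.

Things in the scene. Friction and masses are not known exactly. Their poses are not given: they have to be found in the camera images.
- sash (a joint): height of the sash above its closed place, m: 0 closed (as at the start), 0.28 the upper stop; the same number is the clear opening under its lower edge. It slides straight up and down on the front of the booth. Counterbalance and guide friction: let go below about 0.10 it slides down again, above 0.19 it always stays (between, it depends on its hidden weight); lifting takes up to 12 N.
- sash_handle (a point): middle of the upright bar of the sash's steel D-shaped pull handle; it travels with the sash, 95 mm above the bench when closed (89 mm above the sash's lower edge). The bar is round, 14 mm thick, upright, 40 mm between its two legs' centres; its centre stands 39 mm in front of the clear panel (360 mm wide, 270 mm high). x axis into the booth, y to the left along the sash, z up
- booth_sill (a point): middle of the front edge of the booth's white floor, under the sash, 6 mm above the bench. x into the booth, y left, z up. Booth of clear plastic and aluminium, 380 mm wide, 240 mm deep, barred roof 270 mm above the bench; two guide posts 30 x 16 mm at y = +-192 mm, 360 mm high; the raised sash stands out above them. The sash lies at x = -10 to +2 mm, its handle stands out to x = -53 mm
- sink_center (a point): centre of the loose heat sink: a plain aluminium block with five fins along its length, 60 mm long (x), 36 mm wide (y), 42 mm high (z, fins up), about 170 g. It stands on the booth's floor 44 to 56 mm behind the sash, about in the left, middle or right third, its length pointing roughly into the booth
- mat_top (a point): centre of the top of the black rubber bench mat, 120 by 120 mm, 3 mm thick, fixed, lying in front of the booth, towards the cradle
- cradle_floor (a point): middle of the floor between the two upright aluminium walls of the fixed test cradle, 8 mm above the bench. The walls run along x, are 60 mm long, 46 mm high above the floor, 6 mm thick, 46 mm apart inside (y = +-23 mm); both ends of the channel are open and the 120 x 90 mm base plate goes on under them. z up
- transformer_center (a point): centre of a loose transformer in the booth, dark iron core with a copper-coloured coil, 48 x 44 x 42 mm, beside the heat sink or one place on; a bystander
- capacitor_center (a point): centre of a loose black can capacitor standing in the booth, diameter 36 mm, 50 mm high, about 90 or 180 mm sideways from the heat sink; a bystander
- lens_origin (a point): underside of a black camera lens, diameter 68 mm, 66 mm high, standing on the bench; a bystander
- jar_origin (a point): underside of a clear jar, diameter 52 mm, 70 mm high; a bystander
- driver_origin (a point): a screwdriver lying on the bench, a bystander
- spanner_origin (a point): a spanner lying on the bench, a bystander
- brush_origin (a point): a brush lying on the bench, a bystander
There are look-alikes about, which are no part of the job. What is shaped like the part that bears sink_center but green or red is not meant. Leave any pink look-alike of the part that bears cradle_floor alone.

How it is judged:
On the way, in this order (a step that is already met when the one before it is completed fails the run):
1. the sash stands at 200 mm or more by itself, untouched (value of joint sash above 0.2 m and velocity of joint sash between -0.01 and 0.01 m/s and contact force between each of the arm, the fingers and sash below 0.1 N), for 0.3 s.
2. the heat sink stands on the mat, fins up, let go (x of sink_center in the frame of mat_top between -0.06 and 0.06 m and y of sink_center in the frame of mat_top between -0.06 and 0.06 m and z of sink_center in the frame of mat_top between 0.017 and 0.025 m and angle between sink_center's own z axis and vertical below 0.1 rad and linear speed of sink below 0.02 m/s and contact force between the fingers and sink below 0.1 N), for 0.2 s.
At the end, for the whole second after the job is handed in: The heat sink rests on the cradle's floor between its walls (within 4 mm in height), fins up, its ends flush with the walls' ends within 8 mm, lengthwise along the walls, at rest and let go; the sash still stands at 200 mm or more (x of sink_center in the frame of cradle_floor between -0.008 and 0.008 m and y of sink_center in the frame of cradle_floor between -0.008 and 0.008 m and z of sink_center in the frame of cradle_floor between 0.017 and 0.025 m and angle between the x axis of sink_center and the x axis of cradle_floor, either way round below 0.2 rad and angle between sink_center's own z axis and vertical below 0.1 rad and linear speed of sink below 0.02 m/s and contact force between the fingers and sink below 0.1 N and value of joint sash above 0.2 m and velocity of joint sash above -0.01 m/s); the robot touches nothing.
It fails at once if the heat sink is dropped or thrown (free flight faster than 0.5 m/s, a fall of some 13 mm) (contact force between anything else and sink below 0.05 N and linear speed of sink above 0.5 m/s).
It fails at once if a bystander is shifted by more than 30 mm (distance of any of transformer_center, capacitor_center, lens_origin, jar_origin, driver_origin, spanner_origin, brush_origin from where it was at the start of the episode above 0.03 m).
It fails at once if the transformer, capacitor, lens or jar is tipped over (angle between any of transformer_center, capacitor_center, lens_origin, jar_origin's own z axis and vertical above 0.5 rad).
It also fails if it takes over 72 s, if anything falls off the work surface, if the arm or the gripper's body presses on something with over 40 N, if the wrist force passes 120 N, or if a joint passes its speed limit or range.

## Working session

There is one attempt and no reset: what is moved stays moved. The work goes in short steps, Python scripts to look and compute and a tool call to move; the robot and the scene stay as the last step left them, time stands still between calls to the robot, and variables do not carry over. Pictures are saved under pics/ and viewed, and the job is handed in when it is done.

Besides the shell and the picture viewer there is one more tool, called after ">>>" as name(argument=value, ...), one argument or row to a line, values as JSON. jog_arm: Moves the arm, as the interface text tells. Its arguments: {"type":"object","properties":{"deltas":{"type":"array","items":{"type":"array"}},"force":{"type":"number"}},"required":["deltas"]}

```bash
mkdir -p pics; ls
cat > h.py <<'E'
import numpy as np, cv2
from plant import ctrl
from scipy.spatial.transform import Rotation as R
def cam(n):
    s=ctrl.get_state(); c=ctrl.read_camera(n)
    if 'T' not in c or c.get('T') is None:
        M=np.eye(4); M[:3,:3]=R.from_quat(s['tcp_rot']).as_matrix(); M[:3,3]=s['eef_pos']
        c['T']=M@c['mount']
    return c
def pt(c,u,v,d=None):
    z=c['range_z'][int(round(v)),int(round(u))] if d is None else d
    p=np.array([(u-c['cx'])/c['fx']*z,-(v-c['cy'])/c['fy']*z,-z,1]); return (c['T']@p)[:3]
def atz(c,u,v,h):
    a=pt(c,u,v,1.0); o=c['T'][:3,3]; return o+(a-o)*(h-o[2])/(a-o)[2]
def proj(c,P):
    q=np.linalg.inv(c['T'])@np.append(P,1); return np.array([c['cx']+c['fx']*q[0]/-q[2], c['cy']-c['fy']*q[1]/-q[2]])
def tri(views):
    A=np.zeros((3,3));b=np.zeros(3)
    for c,u,v in views:
        o=c['T'][:3,3]; d=pt(c,u,v,1.0)-o; d/=np.linalg.norm(d); M=np.eye(3)-np.outer(d,d); A+=M;b+=M@o
    return np.linalg.solve(A,b)
def st():
    s=ctrl.get_state(); print('t',round(s['time'],2),'p',np.round(s['eef_pos'],4),'q',np.round(s['tcp_rot'],4),'F',np.round(s['contact_force'],1),'op',round(float(s['opening']),3),'j',np.round(s['qpos'],3)); return s
def tr(s):return R.from_quat(s['tcp_rot']).as_matrix()
import pickle
def save(c,n):pickle.dump(c,open(n,'wb'))
def load(n):return pickle.load(open(n,'rb'))
E
python3 - <<'E'
from h import *
s=st();print(tr(s).round(3))
for n in ['scene','top','wrist']:
    c=cam(n);save(c,n+'0.pkl');cv2.imwrite(f'pics/{n}0.png',c['pixels']);print(n,c['fx'],c['cx'],c['cy'],[k for k in c if k not in('pixels','range_z')],c['T'].round(3))
E
```

```text
pics
t 0.0 p [ 0.2356 -0.6318  0.2299] q [-0.1255  0.6967 -0.6951  0.1254] F [-0.3  0.6 -0.4] op 1.002 j [-1.364  0.287  1.578 -0.     1.279 -0.15 ]
[[-0.937 -0.     0.349]
 [-0.349  0.002 -0.937]
 [-0.    -1.    -0.002]]
scene 393.02438760321746 281.7532788464893 201.56364551751432 ['fx', 'fy', 'cx', 'cy', 'T'] [[-0.116 -0.892  0.436  0.875]
 [ 0.993 -0.101  0.059  0.184]
 [-0.009  0.44   0.898  0.901]
 [ 0.     0.     0.     1.   ]]
top 432.22786824634466 280.5420290246525 205.27837001722364 ['fx', 'fy', 'cx', 'cy', 'T'] [[-0.002  0.971 -0.238  0.198]
 [-1.    -0.002  0.     0.152]
 [-0.     0.238  0.971  1.252]
 [ 0.     0.     0.     1.   ]]
wrist 324.6961184475834 277.6104419438316 210.6912630998878 ['fx', 'fy', 'cx', 'cy', 'mount', 'T'] [[ 0.349  0.905  0.242  0.298]
 [-0.937  0.338  0.087 -0.61 ]
 [-0.003 -0.257  0.966  0.373]
 [ 0.     0.     0.     1.   ]]
```

View pics/scene0.png

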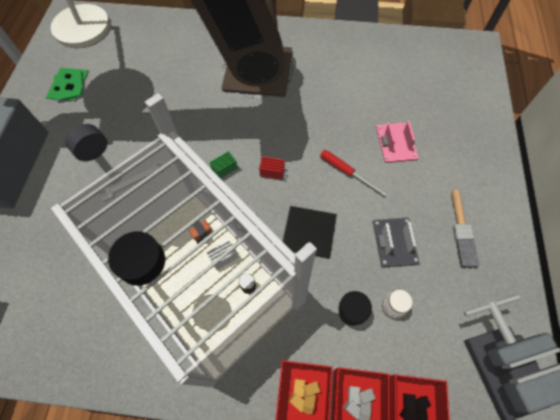

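View pics/top0.png

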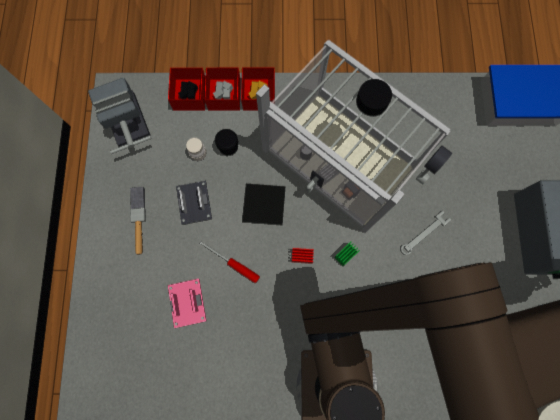

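View pics/wrist0.png

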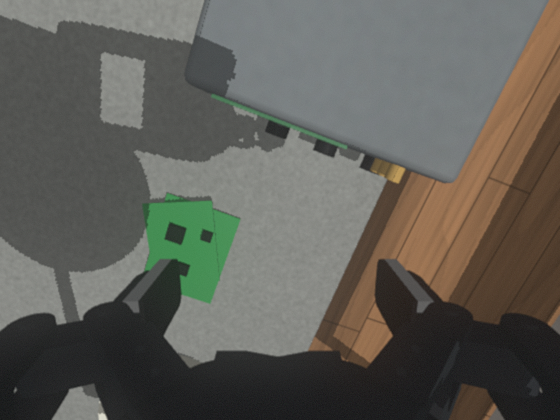

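Run:
```python
from h import *
t=load('top0.pkl');s=load('scene0.pkl')
def crop(c,u0,v0,w,h,k,n):
    cv2.imwrite(n,cv2.resize(c['pixels'][v0:v0+h,u0:u0+w],None,fx=k,fy=k,interpolation=cv2.INTER_CUBIC))
crop(t,240,40,220,200,3.6,'pics/topb.png')
crop(s,40,90,290,290,2,'pics/scb.png')
crop(t,160,160,140,100,5,'pics/topc.png')
crop(s,270,180,160,100,5,'pics/scc.png')
print('mat',pt(t,264,204),pt(s,310,231)); print('cradle',pt(t,194,202),pt(s,397,242))
```

```text
mat [ 5.09553289e-01  2.00846946e-01 -2.22030895e-04] [0.51125107 0.20352693 0.00337867]
cradle [0.51361409 0.40804367 0.00995154] [0.51748287 0.41352133 0.00707633]
```

View pics/topb.png

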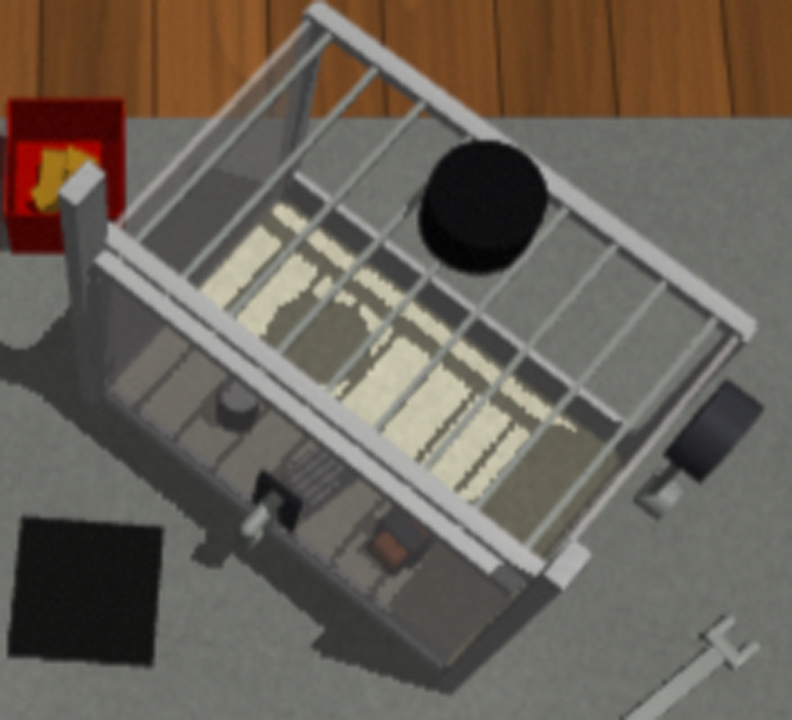

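View pics/scb.png

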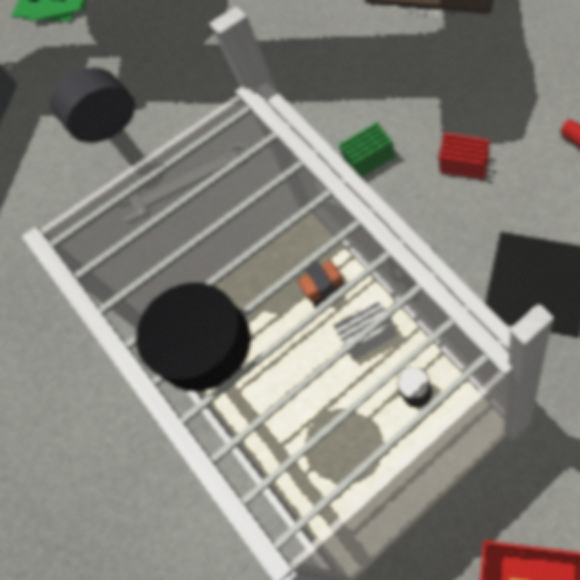

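View pics/topc.png

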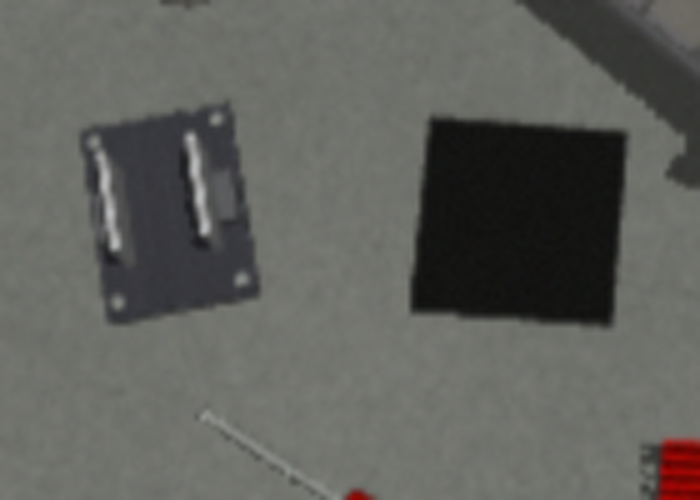

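View pics/scc.png

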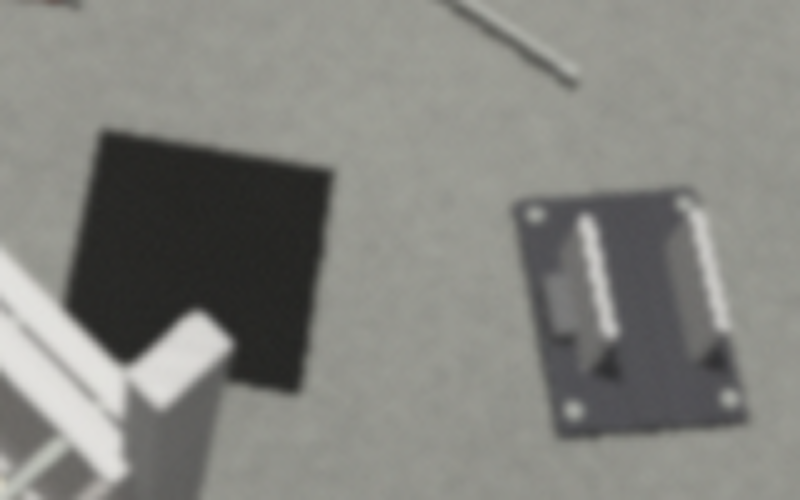

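Run:
```python
from h import *
t=load('top0.pkl');s=load('scene0.pkl')
f=lambda u,v:(240+u/3.6,40+v/3.6); g=lambda u,v:(40+u/2,90+v/2)
def T(n,a,b):
    a=f(*a);b=g(*b);p=tri([(t,*a),(s,*b)]);print(n,p.round(4),'resid',(proj(t,p)-a).round(1),(proj(s,p)-b).round(1),'depthpts',pt(t,*a).round(3),pt(s,*b).round(3)); return p
L=T('postL',(82,185),(534,326)); Rr=T('postR',(570,565),(231,20))
T('lamp',(484,195),(192,337))
T('arm',(720,430),(92,105))
for n,a in dict(sinktop=(318,470),bar=(255,522),transf=(400,540),cap=(238,395)).items():
    print(n,f(*a),pt(t,*f(*a)).round(4))
print('sink scene',pt(s,*g(365,325)), 'transf',pt(s,*g(320,280)),'cap',pt(s,*g(413,382)))
d=L-Rr;d[2]=0;print(np.linalg.norm(d),(L+Rr)/2, np.degrees(np.arctan2(d[1],d[0])))
# topdown map of heights
H=np.zeros((420,560,3))
for n,c in(('t',t),('s',s)):
    vv,uu=np.mgrid[:420,:560];z=c['range_z'];P=np.stack([(uu-c['cx'])/c['fx']*z,-(vv-c['cy'])/c['fy']*z,-z,np.ones_like(z)],-1)@c['T'].T
    np.save(n+'xyz.npy',P[...,:3])
P=np.load('txyz.npy');
for (u,v) in [(227,135),(194,145),(187,90),(120,120),(440,155),(300,250),(345,252),(345,345),(425,235),(137,215)]: print(u,v,P[v,u].round(3))
```

```text
postL [0.6877 0.1931 0.3524] resid [-0.7  0. ] [-1.  -0.1] depthpts [0.684 0.191 0.36 ] [0.69  0.194 0.359]
postR [ 0.4356 -0.0996  0.3551] resid [-0.8  0.2] [-1.  -0.1] depthpts [ 0.435 -0.1    0.36 ] [ 0.44  -0.095  0.36 ]
lamp [ 0.7092 -0.0762  0.2976] resid [-0.3  0.1] [-0.5  0. ] depthpts [ 0.703 -0.074  0.31 ] [ 0.713 -0.069  0.312]
arm [ 0.5266 -0.2039  0.3379] resid [-0.6  0.2] [-0.8 -0.1] depthpts [ 0.518 -0.195  0.364] [ 0.537 -0.191  0.355]
sinktop (328.3333333333333, 170.55555555555554) [0.5448 0.03   0.2079]
bar (310.8333333333333, 185.0) [0.5328 0.0687 0.1199]
transf (351.1111111111111, 190.0) [ 0.4966 -0.0275  0.1969]
cap (306.1111111111111, 149.72222222222223) [0.5943 0.0866 0.2258]
sink scene [0.60352948 0.00898393 0.04602454] transf [ 0.55620304 -0.05271495  0.04897207] cap [0.66547681 0.07524259 0.05845011]
0.38636920438765443 [0.56166213 0.04674745 0.3537709 ] 49.264169857385426
227 135 [0.703 0.309 0.064]
194 145 [0.669 0.403 0.072]
187 90 [0.867 0.441 0.033]
120 120 [0.734 0.613 0.104]
440 155 [ 0.527 -0.195  0.367]
300 250 [0.368 0.096 0.023]
345 252 [ 0.364 -0.034  0.011]
345 345 [0.129 0.016 0.294]
425 235 [ 0.414 -0.27   0.005]
137 215 [0.472 0.57  0.021]
```

```bash
cat >> h.py <<'E'
import json
def log():
    s=ctrl.get_state(); open('log.jsonl','a').write(json.dumps([list(map(float,s[k])) for k in('qpos','eef_pos','tcp_rot')])+'\n')
BX=None
def Rtool(ydir,zdir):
    y=np.array(ydir,float);y/=np.linalg.norm(y);z=np.array(zdir,float);z-=y*(y@z);z/=np.linalg.norm(z);return np.stack([np.cross(y,z),y,z],1)
def plan(p=None,Rt=None,s=None):
    s=s or st();R0=tr(s)
    if p is None:p=s['eef_pos']
    if Rt is None:Rt=R0
    w=R.from_matrix(R0.T@Rt).as_rotvec();d=R0.T@(np.array(p)-s['eef_pos']);print('turn',w.round(3),'shift',d.round(4),'rows>=',round(max(np.degrees(np.linalg.norm(w))/7.16,np.linalg.norm(d)/.0417),1))
E
python3 - <<'E'
from h import *
log()
P=np.load('txyz.npy')
for (u,v) in [(490,70),(540,90),(530,200),(545,240),(520,260),(555,190)]: print(u,v,P[v,u].round(3))
s=st()
plan([.30,-.48,.43],None,s);plan([.45,-.2,.45],None,s);
E
```

```text
490 70 [ 0.908 -0.485  0.076]
540 90 [ 0.837 -0.623  0.082]
530 200 [ 0.495 -0.536  0.098]
545 240 [ 0.378 -0.539  0.134]
520 260 [ 0.341 -0.541 -0.001]
555 190 [ 0.508 -0.573  0.153]
t 0.15 p [ 0.2357 -0.632   0.2302] q [-0.1255  0.6965 -0.6952  0.1255] F [0.6 0.3 0.4] op 0.997 j [-1.364  0.287  1.578  0.     1.279 -0.15 ]
turn [0. 0. 0.] shift [-0.1134 -0.1995 -0.1203] rows>= 6.2
turn [0. 0. 0.] shift [-0.3518 -0.2191 -0.3303] rows>= 12.7
```

>>> jog_arm(
  deltas=[
    [[0,0,0],[-0.11,-0.2,-0.12],1],
    [[0,0,0],[-0.11,-0.2,-0.12],1],
    [[0,0,0],[-0.11,-0.2,-0.12],1],
    [[0,0,0],[-0.11,-0.2,-0.12],1],
    [[0,0,0],[-0.11,-0.2,-0.12],1],
    [[0,0,0],[-0.11,-0.2,-0.12],1],
    [[0,0,0],[-0.35,-0.22,-0.33],1],
    [[0,0,0],[-0.35,-0.22,-0.33],1],
    [[0,0,0],[-0.35,-0.22,-0.33],1],
    [[0,0,0],[-0.35,-0.22,-0.33],1],
  ],
)

```text
time: 0.98
eef_pos: [0.3742, -0.3376, 0.4383]
tcp_rot: [-0.125, 0.697, -0.695, 0.125]
contact_force: [0.7, -0.5, 0.1]
opening: 1.0
```

Run:
```python
from h import *
log();s=st();plan([.42,-.2,.45],None,s);plan([.44,.15,.45],None,s)
```

```text
t 0.98 p [ 0.3742 -0.3376  0.4383] q [-0.1252  0.6966 -0.6953  0.1252] F [ 0.7 -0.5  0.1] op 1.0 j [-9.360e-01 -1.780e-01  1.693e+00  1.000e-03  1.628e+00  2.790e-01]
turn [0. 0. 0.] shift [-0.0909 -0.0114 -0.1131] rows>= 3.5
turn [0. 0. 0.] shift [-0.2316 -0.0108 -0.4341] rows>= 11.8
```

>>> jog_arm(
  deltas=[
    [[0,0,0],[-0.09,-0.01,-0.11],1],
    [[0,0,0],[-0.09,-0.01,-0.11],1],
    [[0,0,0],[-0.09,-0.01,-0.11],1],
    [[0,0,0],[-0.23,-0.01,-0.43],1],
    [[0,0,0],[-0.23,-0.01,-0.43],1],
    [[0,0,0],[-0.23,-0.01,-0.43],1],
    [[0,0,0],[-0.23,-0.01,-0.43],1],
    [[0.3,0,0],[-0.23,-0.01,-0.43],1],
    [[0.3,0,0],[-0.23,-0.01,-0.43],1],
    [[0.3,0,0],[-0.23,-0.01,-0.43],1],
  ],
)

```text
time: 1.82
eef_pos: [0.4334, 0.0701, 0.4493]
tcp_rot: [0.104, -0.583, 0.793, -0.144]
contact_force: [1.3, 0.5, 0.0]
opening: 1.005
```

Run:
```python
from h import *
log();s=st();print(tr(s).round(3))
```

```text
t 1.82 p [0.4334 0.0701 0.4493] q [ 0.1036 -0.583   0.7928 -0.1442] F [1.3 0.5 0. ] op 1.005 j [ 0.094 -0.355  1.835 -0.292  1.577  1.294]
[[-0.937  0.108  0.332]
 [-0.349 -0.279 -0.895]
 [-0.004 -0.954  0.299]]
```

>>> jog_arm(
  deltas=[
    [[0,0,0.3],[0,0,-0.1],1],
    [[0,0,0.3],[0,0,-0.1],1],
    [[0,0,0.3],[0,0,-0.1],1],
  ],
)

```text
time: 2.07
eef_pos: [0.3977, 0.163, 0.4169]
tcp_rot: [0.017, -0.593, 0.761, -0.263]
contact_force: [0.2, 0.3, -0.1]
opening: 1.001
```

Run:
```python
from h import *
log();s=st();print(tr(s).round(3))
from scipy.optimize import least_squares
D=[json.loads(l) for l in open('log.jsonl')]
def fk(q,k,sg):
    h,a,lat,L1,e,L2,Lt,s2=k
    Z=lambda t:R.from_rotvec([0,0,t]).as_matrix();Y=lambda t:R.from_rotvec([0,t,0]).as_matrix()
    A=Z(q[0]);p=A@[a,lat,h];A=A@Y(q[1]);p=p+A@[e,0,L1];A=A@Y(q[2]);p=p+A@[s2,0,L2];A=A@Z(sg*q[3])@Y(q[4]);p=p+A@[0,0,Lt];A=A@Z(q[5])
    return p,A
for sg in(1,-1):
    def f(k):
        r=[]
        for q,p,o in D: r+=list(fk(q,k,sg)[0]-p)
        return np.array(r)
    o=least_squares(f,[.4,0,.1,.45,0,.5,.2,0]);print(sg,o.cost,o.x.round(4),np.abs(o.fun).max())
    for q,p,ot in D:
        A=fk(q,o.x,sg)[1];print((A.T@R.from_quat(ot).as_matrix()).round(2).tolist())
```

```text
t 2.07 p [0.3977 0.163  0.4169] q [ 0.0166 -0.5929  0.7607 -0.2635] F [ 0.2  0.3 -0.1] op 1.001 j [ 0.309 -0.527  2.025 -0.279  1.319  1.497]
[[-0.861  0.381  0.338]
 [-0.421 -0.158 -0.893]
 [-0.287 -0.911  0.296]]
1 1.6094832154291522e-19 [ 0.2403  0.      0.1009  0.443  -0.      0.5725  0.2493  0.0206] 3.9934211493175553e-10
[[-0.0, 0.0, -1.0], [-1.0, 0.0, 0.0], [0.0, 1.0, 0.0]]
[[-0.0, -0.0, -1.0], [-1.0, 0.0, 0.0], [0.0, 1.0, -0.0]]
[[-0.0, 0.0, -1.0], [-1.0, 0.0, 0.0], [0.0, 1.0, 0.0]]
[[0.0, 0.0, -1.0], [-1.0, 0.0, -0.0], [0.0, 1.0, 0.0]]
-1 0.00017944623366079236 [-0.441  -0.046   0.0996 -0.0585 -0.0573  0.6149 -0.24   -0.6778] 0.01359862974210485
[[0.0, -0.0, -1.0], [-1.0, 0.0, -0.0], [0.0, 1.0, -0.0]]
[[-0.0, 0.0, -1.0], [-1.0, 0.0, 0.0], [0.0, 1.0, 0.0]]
[[0.05, -0.53, -0.85], [-0.99, -0.15, 0.04], [-0.15, 0.83, -0.53]]
[[-0.12, -0.51, -0.85], [-0.99, -0.0, 0.14], [-0.07, 0.86, -0.51]]
```

```bash
cat >> h.py <<'E'
K=[ 0.2403,0,0.1009,0.443,0,0.5725,0.2493,0.0206]
M6=np.array([[0,0,-1],[-1,0,0],[0,1,0.]])
LO=np.array([-2.77,-.9,.21,-1.53,.24,-2.84]);HI=np.array([2.77,2.22,2.48,4.67,2.81,2.84])
def fk(q,full=False):
    h,a,lat,L1,e,L2,Lt,s2=K
    Z=lambda t:R.from_rotvec([0,0,t]).as_matrix();Y=lambda t:R.from_rotvec([0,t,0]).as_matrix()
    A=Z(q[0]);p=A@[a,lat,h];A=A@Y(q[1]);p=p+A@[e,0,L1];el=p;A=A@Y(q[2]);p=p+A@[s2,0,L2];wr=p;A=A@Z(q[3])@Y(q[4]);p=p+A@[0,0,Lt];A=A@Z(q[5])@M6
    return (p,A,el,wr) if full else (p,A)
from scipy.optimize import least_squares
def ik(p,Rt,q0=None,n=24):
    sols=[];rng=np.random.default_rng(0)
    def f(q):
        a,A=fk(q);return np.r_[(a-p)*5,R.from_matrix(A.T@Rt).as_rotvec()]
    for i in range(n):
        x=q0 if (i==0 and q0 is not None) else rng.uniform(LO,HI)
        o=least_squares(f,np.clip(x,LO+1e-6,HI-1e-6),bounds=(LO,HI))
        if o.cost<1e-7 and not any(np.abs(o.x-s).max()<.02 for s in sols): sols.append(o.x)
    return sols
E
python3 - <<'E'
from h import *
bx=np.array([.758,-.652,0]);by=np.array([.652,.758,0]);z=np.array([0,0,1.])
S=np.array([.5617,.0467,0])
for name,p in (('handle',S-.046*bx+.095*z),('handleup',S-.046*bx+.34*z),('sink',S+.06*bx+.02*z)):
  for sgn in(1,-1):
    for a in (0,30,45,60):
        t=np.radians(a);d=np.cos(t)*bx-np.sin(t)*z
        for q in ik(p+.019*d,Rtool(d,sgn*by)): print(name,sgn,a,q.round(2),'wrist',fk(q,1)[3].round(2),'elb',fk(q,1)[2].round(2))
E
```

```text
handle 1 0 [0.33 0.49 2.26 4.21 1.38 1.23] wrist [0.35 0.23 0.1 ] elb [0.16 0.16 0.63]
handle 1 30 [0.27 0.19 2.3  4.6  0.81 0.79] wrist [0.38 0.21 0.21] elb [0.05 0.12 0.68]
handle 1 45 [ 0.2   0.1   2.26 -1.25  0.63  0.35] wrist [0.4  0.18 0.26] elb [0.02 0.11 0.68]
handle 1 60 [ 0.11  0.07  2.21 -0.7   0.61 -0.22] wrist [0.44 0.15 0.29] elb [0.02 0.1  0.68]
handle -1 0 [ 0.33  0.49  2.26  4.21  1.38 -1.91] wrist [0.35 0.23 0.09] elb [0.16 0.16 0.63]
handle -1 30 [ 0.27  0.19  2.3   4.6   0.81 -2.35] wrist [0.38 0.21 0.21] elb [0.05 0.12 0.68]
handle -1 45 [ 0.2   0.1   2.26 -1.25  0.63 -2.79] wrist [0.4  0.18 0.26] elb [0.02 0.11 0.68]
handleup 1 0 [ 0.33 -0.12  2.29  4.39  1.14  0.67] wrist [0.35 0.23 0.34] elb [-0.08  0.08  0.68]
handleup 1 30 [ 0.27 -0.26  2.18 -1.17  0.89  0.04] wrist [0.38 0.21 0.46] elb [-0.14  0.07  0.67]
handleup 1 45 [ 0.2  -0.27  2.09 -0.77  0.93 -0.31] wrist [0.4  0.18 0.5 ] elb [-0.13  0.08  0.67]
handleup 1 60 [ 0.11 -0.24  2.   -0.44  1.05 -0.59] wrist [0.44 0.15 0.54] elb [-0.11  0.09  0.67]
handleup -1 0 [ 0.33 -0.12  2.29  4.39  1.14 -2.47] wrist [0.35 0.23 0.34] elb [-0.08  0.08  0.68]
handleup -1 45 [ 0.2  -0.27  2.09 -0.77  0.93  2.83] wrist [0.4  0.18 0.5 ] elb [-0.13  0.08  0.67]
handleup -1 60 [ 0.11 -0.24  2.   -0.44  1.05  2.55] wrist [0.44 0.15 0.54] elb [-0.11  0.09  0.67]
sink 1 0 [0.13 0.73 2.11 4.   1.37 1.34] wrist [0.43 0.16 0.02] elb [0.28 0.14 0.57]
sink 1 30 [0.08 0.45 2.16 4.3  0.74 1.01] wrist [0.46 0.14 0.14] elb [0.18 0.12 0.64]
sink 1 60 [-0.04  0.34  2.07 -0.82  0.44 -0.19] wrist [0.52 0.08 0.22] elb [0.15 0.1  0.66]
sink -1 0 [ 0.13  0.73  2.11  4.    1.37 -1.8 ] wrist [0.43 0.16 0.02] elb [0.28 0.14 0.57]
sink -1 30 [ 0.08  0.45  2.16  4.3   0.74 -2.14] wrist [0.46 0.14 0.14] elb [0.18 0.12 0.64]
```

```bash
cat >> h.py <<'E'
S=np.array([.5617,.0467,0]);bx=np.array([.758,-.652,0]);by=np.array([.652,.758,0]);ez=np.array([0,0,1.])
def dirt(a):
    t=np.radians(a);return np.cos(t)*bx-np.sin(t)*ez
def Rb(a,sgn=1): return Rtool(dirt(a),sgn*by)
def path(p,Rt,q0=None,n=20):
    s=ctrl.get_state();q=np.array(s['qpos']) if q0 is None else q0;p0,R0=fk(q);w=R.from_matrix(R0.T@Rt).as_rotvec()
    for i in range(1,n+1):
        l=i/n;so=ik(p0+(p-p0)*l,R0@R.from_rotvec(w*l).as_matrix(),q,1)
        if not so: print('fail at',l);return q
        if np.abs(so[0]-q).max()>.5:print('jump',l,so[0].round(2))
        q=so[0]
        if i%5==0:print(l,q.round(2))
    return q
E
python3 - <<'E'
from h import *
s=st()
H=S-.046*bx+.095*ez
T=H-.14*dirt(50)+.0*ez; print(H,T)
plan(T,Rb(50),s);path(T,Rb(50))
E
```

```text
t 2.07 p [0.3977 0.163  0.4169] q [ 0.0166 -0.5929  0.7607 -0.2635] F [ 0.2  0.3 -0.1] op 1.001 j [ 0.309 -0.527  2.025 -0.279  1.319  1.497]
[0.526832 0.076692 0.095   ] [0.45861938 0.13536565 0.20224622]
turn [ 0.219 -2.048 -0.313] shift [ 0.0208  0.2231 -0.0183] rows>= 16.7
0.25 [ 0.33 -0.45  2.07 -0.37  1.27  1.07]
0.5 [ 0.35 -0.37  2.13 -0.5   1.18  0.67]
0.75 [ 0.37 -0.3   2.2  -0.64  1.06  0.31]
1.0 [ 0.37 -0.23  2.27 -0.81  0.91 -0.04]
```

>>> jog_arm(
  deltas=[
    [[0.11,-1.02,-0.155],[0.01,0.08,-0.01],0.8],
    [[0.11,-1.02,-0.155],[0.01,0.08,-0.01],0.8],
    [[0.11,-1.02,-0.155],[0.01,0.08,-0.01],0.8],
    [[0.11,-1.02,-0.155],[0.01,0.08,-0.01],0.8],
    [[0.11,-1.02,-0.155],[0.01,0.08,-0.01],0.8],
    [[0.11,-1.02,-0.155],[0.01,0.08,-0.01],0.8],
    [[0.11,-1.02,-0.155],[0.01,0.08,-0.01],0.8],
    [[0.11,-1.02,-0.155],[0.01,0.08,-0.01],0.8],
    [[0.11,-1.02,-0.155],[0.01,0.08,-0.01],0.8],
  ],
)

```text
time: 2.82
eef_pos: [0.4158, 0.1552, 0.3375]
tcp_rot: [0.418, -0.344, 0.702, -0.463]
contact_force: [0.1, -0.2, 0.6]
opening: 0.799
```

Run:
```python
from h import *
s=st()
H=S-.046*bx+.095*ez
T=H-.14*dirt(50)
plan(T,Rb(50),s)
```

```text
t 2.82 p [0.4158 0.1552 0.3375] q [ 0.4176 -0.344   0.7021 -0.4629] F [ 0.1 -0.2  0.6] op 0.799 j [ 0.38  -0.405  2.103 -0.49   1.244  0.665]
turn [ 0.109 -1.023 -0.157] shift [-0.0271  0.1398 -0.0154] rows>= 8.3
```

>>> jog_arm(
  deltas=[
    [[0.109,-1.023,-0.157],[-0.027,0.14,-0.015],0.6],
    [[0.109,-1.023,-0.157],[-0.027,0.14,-0.015],0.6],
    [[0.109,-1.023,-0.157],[-0.027,0.14,-0.015],0.6],
    [[0.109,-1.023,-0.157],[-0.027,0.14,-0.015],0.6],
    [[0.109,-1.023,-0.157],[-0.027,0.14,-0.015],0.6],
    [[0.109,-1.023,-0.157],[-0.027,0.14,-0.015],0.6],
    [[0.109,-1.023,-0.157],[-0.027,0.14,-0.015],0.6],
    [[0.109,-1.023,-0.157],[-0.027,0.14,-0.015],0.6],
    [[0.109,-1.023,-0.157],[-0.027,0.14,-0.015],0.6],
    [[0.109,-1.023,-0.157],[-0.027,0.14,-0.015],0.6],
  ],
)

```text
time: 3.65
eef_pos: [0.4583, 0.135, 0.2015]
tcp_rot: [0.708, -0.004, 0.457, -0.539]
contact_force: [-0.4, 0.3, 0.8]
opening: 0.601
```

Run:
```python
from h import *
s=st();print(tr(s).round(3))
c=cam('wrist');save(c,'w1.pkl');cv2.imwrite('pics/w1.png',c['pixels'])
print(proj(c,S-.046*bx+.095*ez),c['T'][:3,3], c['mount'].round(3))
c=cam('top');save(c,'t1.pkl');cv2.imwrite('pics/t1.png',c['pixels'])
```

```text
t 3.65 p [0.4583 0.135  0.2015] q [ 0.7077 -0.0043  0.457  -0.5388] F [-0.4  0.3  0.8] op 0.601 j [ 0.372 -0.225  2.27  -0.806  0.905 -0.036]
[[ 0.582  0.486  0.651]
 [-0.498 -0.419  0.759]
 [ 0.642 -0.766 -0.002]]
[278.22729995 199.45624054] [0.35191522 0.22644822 0.26918075] [[ 0.001 -0.966 -0.257 -0.064]
 [-0.     0.257 -0.966 -0.142]
 [ 1.     0.001 -0.    -0.   ]
 [ 0.     0.     0.     1.   ]]
```

View pics/w1.png

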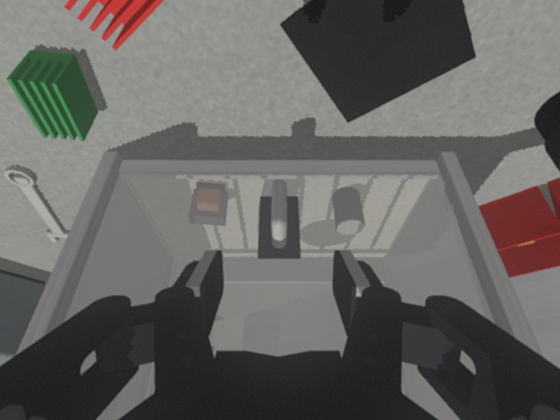

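View pics/t1.png

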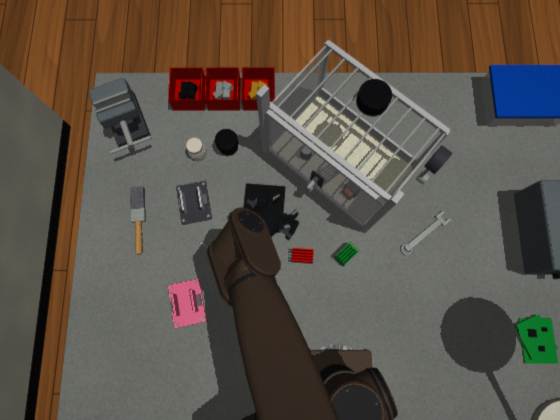

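Run:
```python
from h import *
c=load('w1.pkl')
H=S-.046*bx+.095*ez
for dz in(-.02,0,.02): print(dz,proj(c,H+dz*ez))
cv2.imwrite('pics/w1c.png',cv2.resize(c['pixels'][140:280,180:380],None,fx=4,fy=4,interpolation=cv2.INTER_CUBIC))
for v in range(175,262,6): print(v,pt(c,279,v).round(4), ((pt(c,279,v)-S)@bx).round(4),((pt(c,279,v)-S)@by).round(4))
```

```text
-0.02 [278.22635236 182.18554202]
0 [278.22729995 199.45624054]
0.02 [278.22832625 218.16157584]
175 [0.5613 0.0484 0.0269] -0.0014 0.001
181 [0.5269 0.0776 0.074 ] -0.0465 0.0007
187 [0.5269 0.0776 0.0812] -0.0465 0.0007
193 [0.5257 0.0785 0.0893] -0.048 0.0007
199 [0.5259 0.0784 0.0959] -0.0479 0.0007
205 [0.5256 0.0786 0.1027] -0.0481 0.0007
211 [0.5252 0.0789 0.1094] -0.0487 0.0007
217 [0.5267 0.0777 0.1143] -0.0468 0.0007
223 [0.5274 0.0771 0.1198] -0.0458 0.0007
229 [0.5319 0.0732 0.122 ] -0.0398 0.0007
235 [0.5392 0.067  0.1223] -0.0303 0.0007
241 [0.5482 0.0593 0.1216] -0.0185 0.0008
247 [0.5569 0.0519 0.1215] -0.0071 0.0008
253 [0.5576 0.0513 0.1273] -0.006 0.0008
259 [0.5603 0.049  0.1318] -0.0026 0.0008
```

View pics/w1c.png

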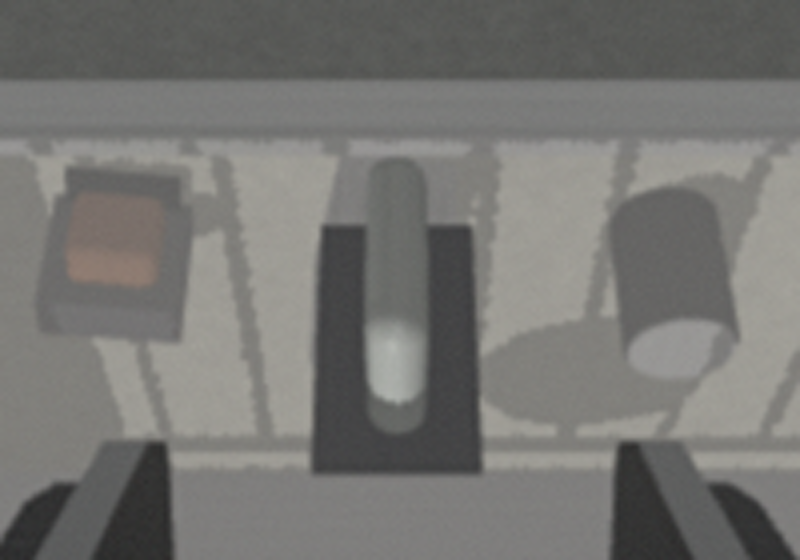

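Run:
```python
from h import *
s=st()
H=S-.041*bx+.0007*by+.095*ez
T=H+.017*dirt(50)
plan(T,Rb(50),s);q=path(T,Rb(50)); print('up');path(T+.258*ez,Rb(50),q)
print((tr(s).T@ez*.258).round(4))
```

```text
t 3.75 p [0.4589 0.1351 0.2021] q [ 0.707  -0.0049  0.4581 -0.5388] F [0.  0.1 0. ] op 0.6 j [ 0.371 -0.225  2.269 -0.805  0.905 -0.035]
turn [ 0.    -0.001 -0.   ] shift [0.0037 0.1599 0.0008] rows>= 3.8
0.25 [ 0.31 -0.16  2.27 -0.85  0.82 -0.01]
0.5 [ 0.26 -0.08  2.27 -0.91  0.74  0.03]
0.75 [ 0.21 -0.    2.26 -0.98  0.66  0.08]
1.0 [ 0.16  0.09  2.24 -1.07  0.6   0.15]
up
0.25 [ 0.16 -0.04  2.22 -0.9   0.68 -0.05]
0.5 [ 0.16 -0.14  2.18 -0.78  0.78 -0.21]
0.75 [ 0.16 -0.21  2.12 -0.7   0.88 -0.34]
1.0 [ 0.16 -0.27  2.04 -0.64  0.98 -0.44]
[ 1.658e-01 -1.977e-01  1.000e-04]
```

>>> jog_arm(
  deltas=[
    [[0,0,0],[0.001,0.04,0],0.6],
    [[0,0,0],[0.002,0.08,0],0.6],
    [[0,0,0],[0.003,0.12,0.001],0.6],
    [[0,0,0],[0.004,0.145,0.001],0.6],
    [[0,0,0],[0.004,0.16,0.001],0.6],
    [[0,0,0],[0.004,0.16,0.001],0.6],
    [[0,0,0],[0.004,0.16,0.001],0.1],
    [[0,0,0],[0.004,0.16,0.001],0],
    [[0,0,0],[0.004,0.16,0.001],0],
    [[0,0,0],[0.004,0.16,0.001],0],
  ],
  force=70,
)

```text
time: 4.58
eef_pos: [0.5393, 0.0667, 0.0836]
tcp_rot: [0.707, -0.005, 0.459, -0.538]
contact_force: [-3.8, -1.8, 3.4]
opening: 0.14
```

Run:
```python
from h import *
s=st();c=cam('wrist');cv2.imwrite('pics/w2.png',c['pixels'])
```

```text
t 4.58 p [0.5393 0.0667 0.0836] q [ 0.7073 -0.0047  0.4589 -0.5377] F [-3.8 -1.8  3.4] op 0.14 j [ 0.165  0.085  2.241 -1.064  0.603  0.151]
```

View pics/w2.png

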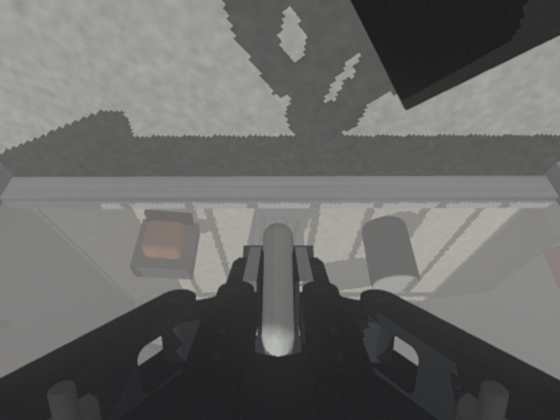

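>>> jog_arm(
  deltas=[
    [[0,0,0],[0.008,-0.01,0],0],
    [[0,0,0],[0.02,-0.024,0],0],
    [[0,0,0],[0.036,-0.043,0],0],
    [[0,0,0],[0.055,-0.065,0],0],
    [[0,0,0],[0.075,-0.089,0],0],
    [[0,0,0],[0.095,-0.113,0],0],
    [[0,0,0],[0.115,-0.137,0],0],
    [[0,0,0],[0.135,-0.161,0],0],
    [[0,0,0],[0.153,-0.182,0],0],
    [[0,0,0],[0.166,-0.198,0],0],
  ],
)

```text
time: 5.47
eef_pos: [0.5392, 0.0667, 0.3443]
tcp_rot: [0.707, -0.003, 0.46, -0.538]
contact_force: [12.3, -8.0, -7.2]
opening: 0.139
```

>>> jog_arm(
  deltas=[
    [[0,0,0],[0,0,0],0],
    [[0,0,0],[0,0,0],0],
    [[0,0,0],[0,0,0],0],
  ],
)

```text
time: 5.72
eef_pos: [0.5393, 0.0666, 0.3446]
tcp_rot: [0.707, -0.002, 0.46, -0.538]
contact_force: [3.2, -3.1, 0.2]
opening: 0.142
```

Run:
```python
from h import *
s=st();c=cam('wrist');cv2.imwrite('pics/w3.png',c['pixels'])
```

```text
t 5.72 p [0.5393 0.0666 0.3446] q [ 0.7067 -0.002   0.4601 -0.5375] F [ 3.2 -3.1  0.2] op 0.142 j [ 0.165 -0.269  2.038 -0.642  0.98  -0.435]
```

View pics/w3.png

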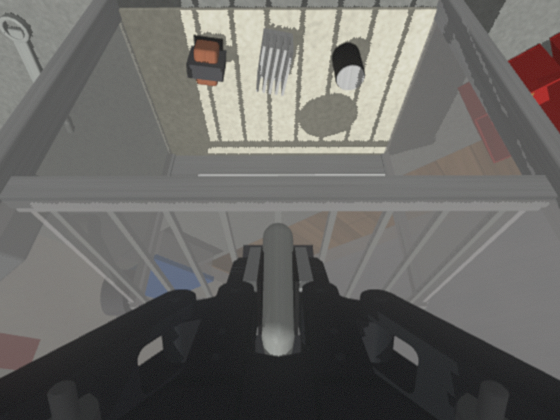

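>>> jog_arm(
  deltas=[
    [[0,0,0],[0,0,0],0.5],
    [[0,0,0],[0,0,0],0.5],
    [[0,0,0],[0,0,0],0.5],
    [[0,0,0],[0,0,0],0.5],
    [[0,0,0],[0,-0.03,0],0.5],
    [[0,0,0],[0,-0.07,0],0.5],
    [[0,0,0],[0,-0.11,0],0.5],
    [[0,0,0],[0,-0.12,0],0.5],
    [[0,0,0],[0,-0.12,0],0.5],
  ],
)

```text
time: 6.52
eef_pos: [0.4804, 0.1189, 0.4398]
tcp_rot: [0.705, 0.0, 0.461, -0.539]
contact_force: [0.8, -1.2, -0.6]
opening: 0.503
```

Run:
```python
from h import *
s=st();c=cam('wrist');save(c,'w4.pkl');cv2.imwrite('pics/w4.png',c['pixels'])
H=S-.041*bx
plan(H-.1*bx+.24*ez,Rb(50),s); path(H-.1*bx+.24*ez,Rb(50))
```

```text
t 6.52 p [0.4804 0.1189 0.4398] q [ 7.045e-01  2.000e-04  4.614e-01 -5.392e-01] F [ 0.8 -1.2 -0.6] op 0.503 j [ 0.317 -0.38   1.954 -0.63   1.219 -0.426]
turn [-0.007 -0.003  0.01 ] shift [-0.1544  0.1308 -0.0031] rows>= 4.9
0.25 [ 0.33 -0.37  2.04 -0.65  1.16 -0.36]
0.5 [ 0.35 -0.36  2.11 -0.68  1.1  -0.28]
0.75 [ 0.37 -0.33  2.18 -0.72  1.04 -0.2 ]
1.0 [ 0.38 -0.28  2.24 -0.76  0.97 -0.1 ]
```

View pics/w4.png

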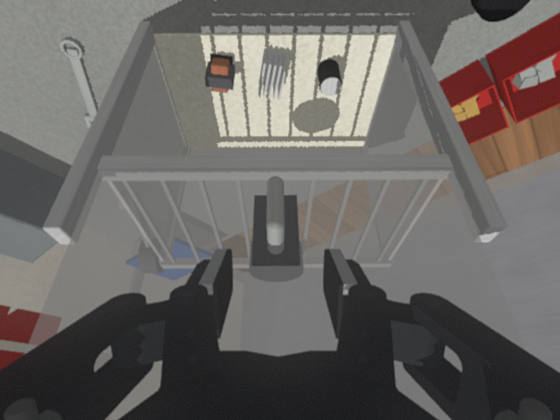

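>>> jog_arm(
  deltas=[
    [[0,0,0.01],[-0.04,0.033,0],0.5],
    [[0,0,0.01],[-0.07,0.065,0],0.5],
    [[0,0,0.01],[-0.11,0.095,-0.003],0.5],
    [[0,0,0.01],[-0.154,0.131,-0.003],0.5],
    [[0,0,0.01],[-0.154,0.131,-0.003],0.5],
    [[0,0,0.01],[-0.154,0.131,-0.003],0.5],
  ],
)

```text
time: 7.07
eef_pos: [0.4482, 0.135, 0.2244]
tcp_rot: [0.712, -0.009, 0.451, -0.538]
contact_force: [0.3, -0.6, -1.7]
opening: 0.503
```

Run:
```python
from h import *
s=st();c=cam('wrist');save(c,'w5.pkl');cv2.imwrite('pics/w5.png',c['pixels'])
```

```text
t 7.07 p [0.4482 0.135  0.2244] q [ 0.7121 -0.0093  0.4506 -0.5383] F [ 0.3 -0.6 -1.7] op 0.503 j [ 0.378 -0.275  2.259 -0.759  0.963 -0.101]
```

View pics/w5.png

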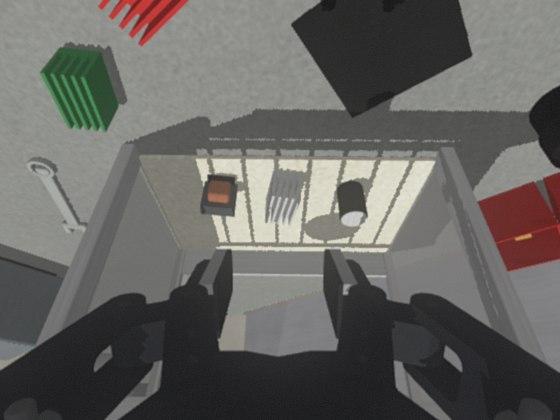

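Run:
```python
from h import *
c=load('w5.pkl')
cv2.imwrite('pics/w5c.png',cv2.resize(c['pixels'][145:245,185:385],None,fx=4,fy=4,interpolation=cv2.INTER_CUBIC))
z=c['range_z'];vv,uu=np.mgrid[:420,:560];P=(np.stack([(uu-c['cx'])/c['fx']*z,-(vv-c['cy'])/c['fy']*z,-z,np.ones_like(z)],-1)@c['T'].T)[...,:3]
Q=P-S;X=Q@bx;Y=Q@by;Z=P[...,2]
m=(Z>.02)&(Z<.06)&(X>.0)&(X<.16)&(abs(Y)<.05)&(vv<240)
print(m.sum(),X[m].min(),X[m].max(),Y[m].min(),Y[m].max(),Z[m].max())
mt=m&(Z>.042)
pts=np.stack([X[mt],Y[mt]],1).astype(np.float32);print(mt.sum(),cv2.minAreaRect(pts),Z[mt].mean())
m2=m; pts=np.stack([X[m2],Y[m2]],1).astype(np.float32);print(cv2.minAreaRect(pts))
# floor & edges
print('floor',Z[170:240,255:262].mean())
for nm,lo,hi in(('tr',-.13,-.05),('cap',.05,.15)):
    k=(Z>.02)&(Z<.07)&(X>0)&(X<.16)&(Y>lo)&(Y<hi)&(vv<240);print(nm,X[k].min(),X[k].max(),Y[k].min(),Y[k].max())
# scene check
sc=load('scene0.pkl');P=np.load('sxyz.npy');Q=P-S;X=Q@bx;Y=Q@by;Z=P[...,2]
m=(Z>.042)&(Z<.056)&(X>.0)&(X<.16)&(abs(Y)<.05);pts=np.stack([X[m],Y[m]],1).astype(np.float32);print('scene',m.sum(),cv2.minAreaRect(pts),Z[m].mean())
```

```text
1169 0.02418151304055392 0.09046012639184269 -0.02762011726431126 0.01878294588925384 0.04887664985120099
543 ((0.05759946256875992, -0.00427178293466568), (0.03642364963889122, 0.06103603169322014), 79.00113677978516) 0.046777807962966496
((0.05784919857978821, -0.004328228533267975), (0.03642413392663002, 0.06245086342096329), 79.2852783203125)
floor 0.005787632953781792
tr 0.032728242470686224 0.08281041659827 -0.109953529988137 -0.06501984175102528
cap 0.040774735517317466 0.07611291181980184 0.06995772050356534 0.1048009431913963
scene 266 ((0.04627830162644386, 0.0012193024158477783), (0.08626590669155121, 0.09534899890422821), 0.08134151995182037) 0.046984365766252326
```

View pics/w5c.png

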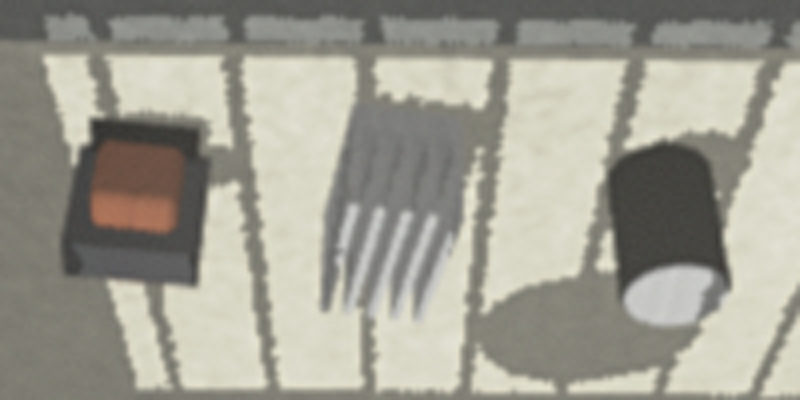

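```bash
cat >> h.py <<'E'
def dy(a,yaw):
    u=R.from_euler('z',yaw,degrees=True).as_matrix()@bx; t=np.radians(a);return np.cos(t)*u-np.sin(t)*ez
def Ry(a,yaw): 
    return Rtool(dy(a,yaw),R.from_euler('z',yaw,degrees=True).as_matrix()@by)
SK=S+.0576*bx-.0043*by
E
python3 - <<'E'
from h import *
s=st()
for a in(50,55,60):
  for yaw in(0,-11):
    d=dy(a,yaw);T=SK+.016*ez+.019*np.array([d[0],d[1],0])
    print(a,yaw); 
    for q in ik(T,Ry(a,yaw)): print(q.round(2))
    path(T-.11*d,Ry(a,yaw))
    M=np.array([.505,.205,0])+.015*ez+.019*np.array([d[0],d[1],0])
    print('mat',[q.round(2) for q in ik(M,Ry(a,yaw))])
E
```

```text
t 7.12 p [0.4511 0.1357 0.2299] q [ 0.7102 -0.0072  0.4529 -0.539 ] F [ 1.4  0.2 -0.6] op 0.5 j [ 0.377 -0.277  2.252 -0.759  0.964 -0.104]
50 0
[ 0.    0.32  2.13 -1.3   0.45  0.29]
0.25 [ 0.3  -0.21  2.26 -0.8   0.86 -0.09]
0.5 [ 0.23 -0.12  2.26 -0.86  0.76 -0.06]
0.75 [ 0.17 -0.03  2.24 -0.93  0.67 -0.02]
1.0 [ 0.11  0.07  2.21 -1.02  0.58  0.05]
mat [array([ 0.45,  0.32,  2.14, -1.12,  0.72,  0.48])]
50 -11
[ 0.04  0.36  2.07 -1.18  0.6   0.35]
0.25 [ 0.31 -0.18  2.24 -0.81  0.89 -0.04]
0.5 [ 0.26 -0.07  2.21 -0.86  0.83  0.04]
0.75 [ 0.21  0.04  2.17 -0.92  0.78  0.12]
1.0 [ 0.16  0.15  2.12 -0.98  0.75  0.2 ]
mat [array([ 0.47,  0.36,  2.07, -1.  ,  0.84,  0.55])]
55 0
[-0.02  0.31  2.1  -1.04  0.44  0.02]
0.25 [ 0.29 -0.21  2.25 -0.76  0.86 -0.13]
0.5 [ 0.21 -0.13  2.24 -0.77  0.76 -0.15]
0.75 [ 0.14 -0.04  2.22 -0.79  0.67 -0.17]
1.0 [ 0.07  0.06  2.18 -0.8   0.59 -0.18]
mat [array([ 0.42,  0.29,  2.13, -0.97,  0.68,  0.33])]
55 -11
[ 0.02  0.35  2.05 -0.99  0.57  0.16]
0.25 [ 0.3  -0.18  2.23 -0.77  0.89 -0.08]
0.5 [ 0.23 -0.08  2.2  -0.79  0.83 -0.04]
0.75 [ 0.17  0.02  2.16 -0.8   0.78 -0.01]
1.0 [ 0.12  0.13  2.1  -0.82  0.74  0.02]
mat [array([ 0.44,  0.34,  2.07, -0.89,  0.8 ,  0.43])]
60 0
[-0.04  0.31  2.08 -0.79  0.45 -0.23]
0.25 [ 0.28 -0.21  2.24 -0.73  0.86 -0.17]
0.5 [ 0.19 -0.13  2.22 -0.7   0.77 -0.23]
0.75 [ 0.11 -0.04  2.19 -0.66  0.69 -0.3 ]
1.0 [ 0.03  0.06  2.14 -0.61  0.63 -0.38]
mat [array([ 0.39,  0.28,  2.12, -0.82,  0.66,  0.17])]
60 -11
[-0.01  0.34  2.03 -0.8   0.57 -0.03]
0.25 [ 0.29 -0.19  2.23 -0.74  0.89 -0.11]
0.5 [ 0.21 -0.09  2.19 -0.71  0.83 -0.12]
0.75 [ 0.14  0.02  2.14 -0.69  0.78 -0.13]
1.0 [ 0.08  0.12  2.07 -0.66  0.75 -0.14]
mat [array([ 0.4 ,  0.31,  2.07, -0.77,  0.77,  0.31])]
```

Run:
```python
from h import *
s=st();a,yaw=50,-11;d=dy(a,yaw);T=SK+.016*ez+.019*np.array([d[0],d[1],0])
plan(T-.1*d,Ry(a,yaw),s)
print('T',T)
```

```text
t 7.12 p [0.4511 0.1357 0.2299] q [ 0.7102 -0.0072  0.4529 -0.539 ] F [ 1.4  0.2 -0.6] op 0.5 j [ 0.377 -0.277  2.252 -0.759  0.964 -0.104]
turn [-0.117  0.154 -0.008] shift [0.0274 0.2003 0.0113] rows>= 4.9
T [ 0.61012516 -0.00369755  0.016     ]
```

>>> jog_arm(
  deltas=[
    [[-0.03,0.04,0],[0.01,0.03,0.003],0.62],
    [[-0.06,0.08,0],[0.018,0.065,0.006],0.62],
    [[-0.09,0.12,-0.005],[0.022,0.1,0.008],0.62],
    [[-0.117,0.154,-0.008],[0.025,0.14,0.011],0.62],
    [[-0.117,0.154,-0.008],[0.027,0.18,0.011],0.62],
    [[-0.117,0.154,-0.008],[0.027,0.2,0.011],0.62],
    [[-0.117,0.154,-0.008],[0.027,0.2,0.011],0.62],
    [[-0.117,0.154,-0.008],[0.027,0.2,0.011],0.62],
  ],
)

```text
time: 7.78
eef_pos: [0.5712, 0.0457, 0.0935]
tcp_rot: [0.703, -0.073, 0.508, -0.492]
contact_force: [0.5, -0.2, 0.6]
opening: 0.62
```

Run:
```python
from h import *
s=st();a,yaw=50,-11;d=dy(a,yaw);T=SK+.016*ez+.019*np.array([d[0],d[1],0])
c=cam('wrist');save(c,'w6.pkl');cv2.imwrite('pics/w6.png',c['pixels'])
plan(T,Ry(a,yaw),s)
z=c['range_z'];vv,uu=np.mgrid[:420,:560];P=(np.stack([(uu-c['cx'])/c['fx']*z,-(vv-c['cy'])/c['fy']*z,-z,np.ones_like(z)],-1)@c['T'].T)[...,:3]
Q=P-S;X=Q@bx;Y=Q@by;Z=P[...,2]
m=(Z>.042)&(Z<.056)&(X>.015)&(X<.1)&(abs(Y)<.04)
print(m.sum(),cv2.minAreaRect(np.stack([X[m],Y[m]],1).astype(np.float32)),np.percentile(Z[m],[50,95]))
```

```text
t 7.78 p [0.5712 0.0457 0.0935] q [ 0.7034 -0.0726  0.5078 -0.492 ] F [ 0.5 -0.2  0.6] op 0.62 j [ 0.147  0.17   2.12  -0.99   0.731  0.207]
turn [ 0.001 -0.001  0.   ] shift [-0.0017  0.0998  0.0001] rows>= 2.4
1403 ((0.057602111250162125, -0.004233976826071739), (0.03605734929442406, 0.06222075968980789), 79.17134857177734) [0.04787065 0.04854726]
```

View pics/w6.png

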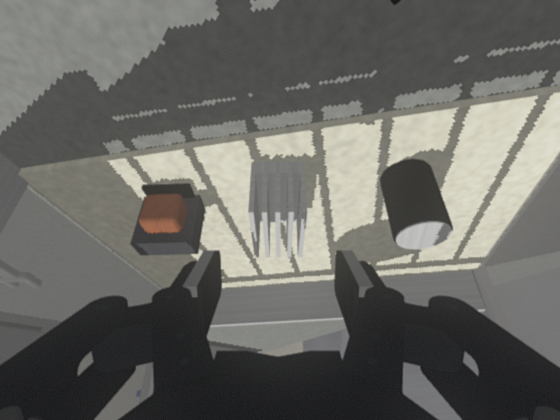

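>>> jog_arm(
  deltas=[
    [[0,0,0],[-0.001,0.03,0],0.62],
    [[0,0,0],[-0.002,0.06,0],0.62],
    [[0,0,0],[-0.002,0.085,0],0.62],
    [[0,0,0],[-0.002,0.1,0],0.62],
    [[0,0,0],[-0.002,0.1,0],0.62],
    [[0,0,0],[-0.002,0.1,0],0.62],
  ],
)

```text
time: 8.33
eef_pos: [0.6113, -0.0023, 0.0187]
tcp_rot: [0.702, -0.071, 0.509, -0.493]
contact_force: [-0.4, 0.2, -0.3]
opening: 0.618
```

Run:
```python
from h import *
s=st()
c=cam('wrist');save(c,'w7.pkl');cv2.imwrite('pics/w7.png',c['pixels'])
```

```text
t 8.33 p [ 0.6113 -0.0023  0.0187] q [ 0.7023 -0.071   0.509  -0.4926] F [-0.4  0.2 -0.3] op 0.618 j [ 0.044  0.36   2.066 -1.18   0.6    0.353]
```

View pics/w7.png

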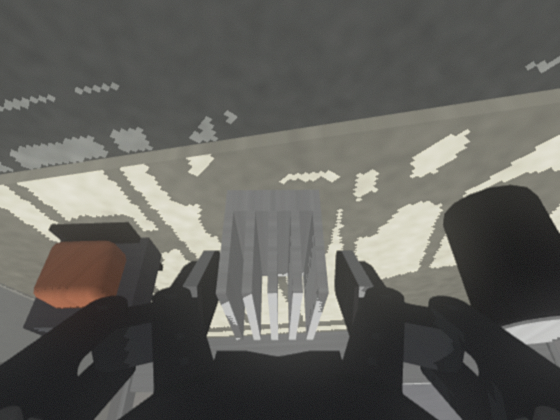

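>>> jog_arm(
  deltas=[
    [[0,0,0],[0,0,0],0.3],
    [[0,0,0],[0,0,0],0.3],
    [[0,0,0],[0,0,0],0.3],
    [[0,0,0],[0,0,0],0.2],
    [[0,0,0],[0,0,0],0.2],
    [[0,0,0],[0,0,0],0.2],
  ],
  force=45,
)

```text
time: 8.88
eef_pos: [0.6127, -0.001, 0.0219]
tcp_rot: [0.701, -0.069, 0.51, -0.493]
contact_force: [-3.8, 4.9, 8.1]
opening: 0.418
```

Run:
```python
from h import *
s=st();print('lift dir',(tr(s).T@ez).round(3),'-bx',(-tr(s).T@bx).round(3))
P=s['eef_pos']
plan(P+.03*ez,None,s)
plan(P+.035*ez-.15*bx,None,s)
a,yaw=50,-11;d=dy(a,yaw)
M=np.array([.507,.204,0])+(s['eef_pos']-SK)
q=path(P+.035*ez-.15*bx,tr(s));print('mat');path(M+.015*ez,tr(s),q);print((P-SK).round(4))
```

```text
t 8.88 p [ 0.6127 -0.001   0.0219] q [ 0.7014 -0.0689  0.5102 -0.493 ] F [-3.8  4.9  8.1] op 0.418 j [ 0.046  0.356  2.065 -1.18   0.601  0.353]
lift dir [ 0.648 -0.762  0.007] -bx [-0.747 -0.637 -0.189]
turn [0. 0. 0.] shift [ 0.0194 -0.0229  0.0002] rows>= 0.7
turn [0. 0. 0.] shift [-0.0894 -0.1222 -0.0281] rows>= 3.7
0.25 [ 0.1   0.3   2.12 -1.16  0.63  0.37]
0.5 [ 0.16  0.25  2.16 -1.13  0.67  0.39]
0.75 [ 0.22  0.2   2.2  -1.09  0.71  0.4 ]
1.0 [ 0.29  0.15  2.23 -1.05  0.76  0.42]
mat
0.25 [ 0.34  0.2   2.2  -1.04  0.79  0.45]
0.5 [ 0.38  0.24  2.15 -1.02  0.81  0.47]
0.75 [ 0.43  0.28  2.11 -1.    0.84  0.49]
1.0 [ 0.47  0.33  2.07 -0.99  0.86  0.51]
[ 0.0102 -0.0069  0.0219]
```

>>> jog_arm(
  deltas=[
    [[0,0,0],[0.004,-0.005,0],0.2],
    [[0,0,0],[0.01,-0.012,0],0.2],
    [[0,0,0],[0.02,-0.023,0],0.2],
    [[0,0,0],[0.02,-0.023,0],0.2],
  ],
)

```text
time: 9.22
eef_pos: [0.6146, -0.0008, 0.0558]
tcp_rot: [0.7, -0.067, 0.512, -0.494]
contact_force: [1.3, 1.1, -1.4]
opening: 0.416
```

Run:
```python
from h import *
s=st()
c=cam('wrist');save(c,'w8.pkl');cv2.imwrite('pics/w8.png',c['pixels'])
plan(s['eef_pos']+.01*ez-.14*bx,None,s)
```

```text
t 9.22 p [ 0.6146 -0.0008  0.0558] q [ 0.7    -0.0673  0.5118 -0.4935] F [ 1.3  1.1 -1.4] op 0.416 j [ 0.046  0.291  2.065 -1.104  0.625  0.258]
turn [0. 0. 0.] shift [-0.0978 -0.0972 -0.0262] rows>= 3.4
```

View pics/w8.png

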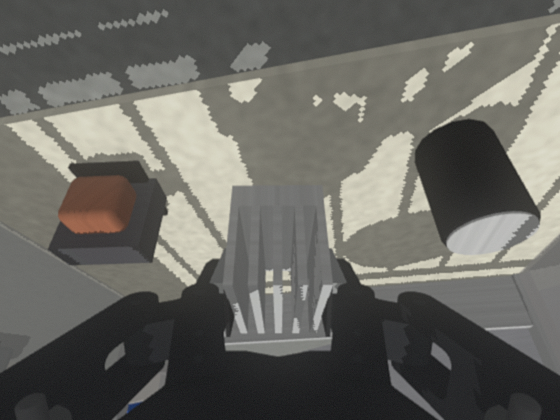

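Run:
```python
from h import *
t=load('top0.pkl');s=load('scene0.pkl')
C=np.array([atz(t,160+u/5,160+v/5,.003) for u,v in((430,118),(627,132),(612,325),(412,312))]);print(C.round(4),C.mean(0))
w=load('w1.pkl')
C2=np.array([atz(s,270+u/5,180+v/5,.003) for u,v in((103,130),(332,172),(300,392))]);print(C2.round(4),(C2[0]+C2[2])/2)
```

```text
[[0.5722 0.2554 0.003 ]
 [0.5632 0.1367 0.003 ]
 [0.4449 0.1461 0.003 ]
 [0.453  0.264  0.003 ]] [0.5083336  0.20056105 0.003     ]
[[0.4489 0.1491 0.003 ]
 [0.4592 0.2653 0.003 ]
 [0.5754 0.2566 0.003 ]] [0.51214274 0.20281616 0.003     ]
```

>>> jog_arm(
  deltas=[
    [[0,0,0],[-0.015,-0.015,-0.004],0.2],
    [[0,0,0],[-0.04,-0.04,-0.011],0.2],
    [[0,0,0],[-0.065,-0.065,-0.018],0.2],
    [[0,0,0],[-0.088,-0.088,-0.024],0.2],
    [[0,0,0],[-0.098,-0.098,-0.026],0.2],
    [[0,0,0],[-0.098,-0.098,-0.026],0.2],
  ],
)

```text
time: 9.77
eef_pos: [0.5048, 0.0929, 0.0638]
tcp_rot: [0.701, -0.067, 0.51, -0.494]
contact_force: [0.4, -0.3, -1.3]
opening: 0.415
```

Run:
```python
from h import *
s=st()
c=cam('wrist');save(c,'w9.pkl');cv2.imwrite('pics/w9.png',c['pixels'])
```

```text
t 9.77 p [0.5048 0.0929 0.0638] q [ 0.7008 -0.0673  0.5098 -0.4944] F [ 0.4 -0.3 -1.3] op 0.415 j [ 0.274  0.142  2.229 -1.045  0.758  0.391]
```

View pics/w9.png

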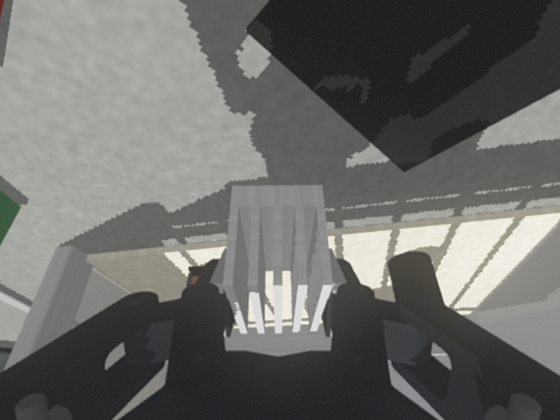

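Run:
```python
from h import *
s=st()
M=np.array([.510+.0102,.2015-.0069,.035])
plan(M,Ry(50,-11),s);plan(M-[0,0,.0165],Ry(50,-11),s)
```

```text
t 9.82 p [0.5063 0.0921 0.0644] q [ 0.7006 -0.0671  0.5104 -0.4941] F [ 1.   0.1 -1.7] op 0.416 j [ 0.272  0.143  2.227 -1.046  0.757  0.39 ]
turn [-0.01  -0.002  0.008] shift [-0.0739 -0.0235  0.0746] rows>= 2.6
turn [-0.01  -0.002  0.008] shift [-0.0846 -0.0109  0.0744] rows>= 2.7
```

>>> jog_arm(
  deltas=[
    [[0,0,0],[-0.02,-0.006,0.02],0.2],
    [[0,0,0],[-0.04,-0.012,0.04],0.2],
    [[0,0,0],[-0.06,-0.018,0.06],0.2],
    [[0,0,0],[-0.074,-0.024,0.075],0.2],
    [[0,0,0],[-0.074,-0.024,0.075],0.2],
    [[0,0,0],[-0.077,-0.02,0.075],0.2],
    [[0,0,0],[-0.08,-0.016,0.075],0.2],
    [[0,0,0],[-0.08,-0.016,0.075],0.2],
  ],
)

```text
time: 10.48
eef_pos: [0.52, 0.1931, 0.0238]
tcp_rot: [0.701, -0.068, 0.51, -0.493]
contact_force: [0.0, -0.1, -1.6]
opening: 0.416
```

Run:
```python
from h import *
s=st()
c=cam('wrist');save(c,'w10.pkl');cv2.imwrite('pics/w10.png',c['pixels'])
plan(s['eef_pos']-[0,0,s['eef_pos'][2]-.0185],None,s)
```

```text
t 10.48 p [0.52   0.1931 0.0238] q [ 0.7014 -0.0682  0.51   -0.4932] F [ 0.  -0.1 -1.6] op 0.416 j [ 0.458  0.352  2.066 -1.01   0.844  0.536]
turn [0. 0. 0.] shift [-0.0034  0.004  -0.    ] rows>= 0.1
```

View pics/w10.png

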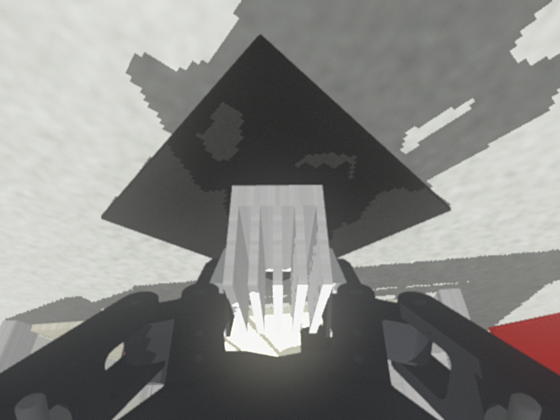

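>>> jog_arm(
  deltas=[
    [[0,0,0],[-0.001,0.001,0],0.2],
    [[0,0,0],[-0.002,0.0023,0],0.2],
    [[0,0,0],[-0.003,0.0035,0],0.2],
    [[0,0,0],[-0.003,0.0035,0],0.2],
  ],
)

```text
time: 10.87
eef_pos: [0.52, 0.1928, 0.0195]
tcp_rot: [0.701, -0.068, 0.51, -0.493]
contact_force: [0.4, -0.1, -1.5]
opening: 0.416
```

>>> jog_arm(
  deltas=[
    [[0,0,0],[-0.0006,0.0008,0],0.2],
    [[0,0,0],[-0.0013,0.0015,0],0.2],
    [[0,0,0],[-0.0013,0.0015,0],0.2],
  ],
)

```text
time: 11.12
eef_pos: [0.5203, 0.1928, 0.0189]
tcp_rot: [0.702, -0.068, 0.511, -0.492]
contact_force: [-3.4, -0.4, 5.4]
opening: 0.413
```

>>> jog_arm(
  deltas=[
    [[0,0,0],[0,0,0],0.45],
    [[0,0,0],[0,0,0],0.5],
    [[0,0,0],[0,0,0],0.62],
    [[0,0,0],[0,0,0],0.65],
    [[0,0,0],[0,0,0],0.65],
    [[0,0,0],[0,-0.02,0],0.65],
    [[0,0,0],[0,-0.05,0],0.65],
    [[0,0,0],[0,-0.09,0],0.65],
    [[0,0,0],[0,-0.13,0],0.65],
    [[0,0,0],[0,-0.15,0],0.65],
  ],
)

```text
time: 11.95
eef_pos: [0.4592, 0.2713, 0.1366]
tcp_rot: [0.7, -0.067, 0.512, -0.494]
contact_force: [1.4, 0.5, 0.4]
opening: 0.653
```

```bash
cat >> h.py <<'E'
def cloud(c):
    z=c['range_z'];vv,uu=np.mgrid[:420,:560];return (np.stack([(uu-c['cx'])/c['fx']*z,-(vv-c['cy'])/c['fy']*z,-z,np.ones_like(z)],-1)@c['T'].T)[...,:3]
def rect(P,lo,hi,cx,cy,r):
    m=(P[...,2]>lo)&(P[...,2]<hi)&(abs(P[...,0]-cx)<r)&(abs(P[...,1]-cy)<r);q=P[m];return m.sum(),cv2.minAreaRect(q[:,:2].astype(np.float32)),np.percentile(q[:,2],[5,50,95]).round(4)
E
python3 - <<'E'
from h import *
s=st()
c=cam('wrist');save(c,'w11.pkl');cv2.imwrite('pics/w11.png',c['pixels']);P=cloud(c)
print(rect(P,.035,.06,.51,.2,.05))
c=cam('top');save(c,'t2.pkl');cv2.imwrite('pics/t2.png',c['pixels'])
E
```

```text
t 11.95 p [0.4592 0.2713 0.1366] q [ 0.6998 -0.0668  0.5117 -0.4939] F [1.4 0.5 0.4] op 0.653 j [ 0.648  0.162  2.034 -0.824  1.088  0.433]
(np.int64(1054), ((0.5136924982070923, 0.20111718773841858), (0.036050744354724884, 0.061959538608789444), 38.710853576660156), array([0.0368, 0.0447, 0.0455]))
```

View pics/w11.png

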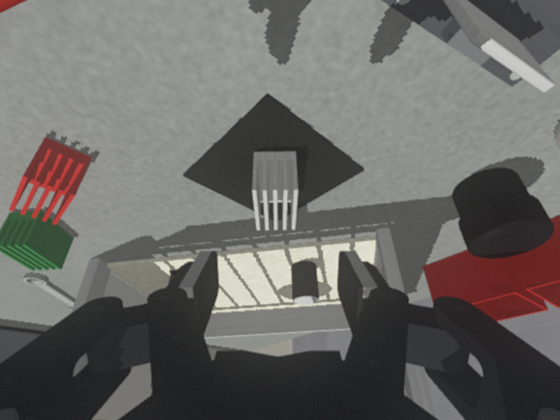

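View pics/t2.png

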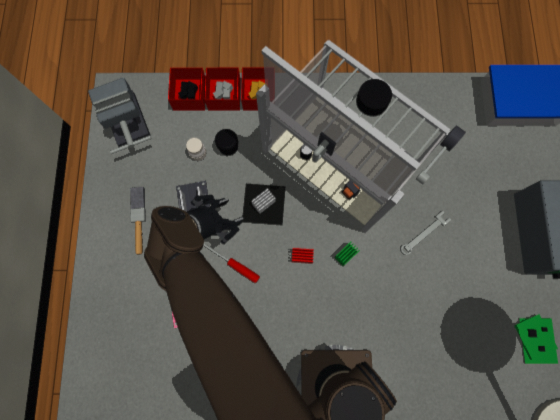

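Run:
```python
from h import *
s=st()
az=np.radians(-51.3);zd=np.array([np.cos(az),np.sin(az),0]);G=np.array([.5137,.2011,.14])
for sg in(1,-1):
    Rt=Rtool([0,0,-1],sg*zd);plan(G,Rt,s);q=path(G,Rt)
# cradle
t=load('top0.pkl');sc=load('scene0.pkl');P=np.load('txyz.npy')
print(rect(P,.04,.07,.515,.41,.06));P=np.load('sxyz.npy');print(rect(P,.04,.07,.515,.41,.06))
```

```text
t 12.05 p [0.4602 0.2717 0.1368] q [ 0.6989 -0.066   0.5121 -0.4948] F [0.5 0.7 0.5] op 0.649 j [ 0.648  0.162  2.033 -0.826  1.086  0.434]
turn [-0.564  1.493  0.543] shift [ 0.0694  0.0551 -0.0022] rows>= 13.5
0.25 [ 0.55  0.17  1.97 -0.62  1.12  0.61]
0.5 [ 0.44  0.16  1.94 -0.42  1.13  0.77]
0.75 [ 0.31  0.14  1.93 -0.21  1.12  0.93]
1.0 [ 0.19  0.11  1.96 -0.    1.07  1.08]
turn [ 0.544 -1.505  0.565] shift [ 0.0694  0.0551 -0.0022] rows>= 13.6
0.25 [ 0.53  0.05  2.1  -0.69  0.89 -0.14]
0.5 [ 0.4   0.    2.11 -0.4   0.81 -0.84]
0.75 [ 0.27  0.03  2.06 -0.13  0.89 -1.52]
1.0 [ 0.19  0.11  1.96 -0.    1.07 -2.06]
(np.int64(113), ((0.5135681629180908, 0.410339891910553), (0.05849923938512802, 0.05836230516433716), 11.76980972290039), array([0.0421, 0.0522, 0.0575]))
(np.int64(224), ((0.5157754421234131, 0.40842029452323914), (0.060511037707328796, 0.05962671712040901), 11.531989097595215), array([0.0417, 0.0521, 0.0563]))
```

>>> jog_arm(
  deltas=[
    [[-0.04,0.11,0.04],[0.01,0,0],1],
    [[-0.08,0.22,0.08],[0.02,0,0],1],
    [[-0.13,0.33,0.12],[0.025,0.005,0],1],
    [[-0.17,0.44,0.16],[0.03,0.01,0],1],
    [[-0.21,0.55,0.2],[0.035,0.015,0],1],
    [[-0.25,0.66,0.24],[0.045,0.02,0],1],
    [[-0.29,0.77,0.28],[0.05,0.03,0],1],
    [[-0.34,0.88,0.32],[0.055,0.035,0],1],
    [[-0.38,0.99,0.36],[0.06,0.04,0],1],
    [[-0.42,1.1,0.4],[0.065,0.045,0],1],
  ],
)

```text
time: 12.88
eef_pos: [0.5092, 0.2087, 0.143]
tcp_rot: [0.388, -0.543, 0.671, -0.324]
contact_force: [-0.3, -0.3, 0.2]
opening: 0.997
```

Run:
```python
from h import *
s=st()
az=np.radians(-51.3);zd=np.array([np.cos(az),np.sin(az),0]);G=np.array([.5137,.2011,.14])
Rt=Rtool([0,0,-1],zd);plan(G,Rt,s)
```

```text
t 12.88 p [0.5092 0.2087 0.143 ] q [ 0.3878 -0.5426  0.671  -0.324 ] F [-0.3 -0.3  0.2] op 0.997 j [ 0.295  0.149  1.919 -0.219  1.129  0.904]
turn [-0.143  0.384  0.147] shift [0.0038 0.0045 0.0072] rows>= 3.5
```

>>> jog_arm(
  deltas=[
    [[-0.04,0.11,0.04],[0.004,0.004,0.007],1],
    [[-0.08,0.22,0.08],[0.004,0.004,0.007],1],
    [[-0.12,0.32,0.12],[0.004,0.004,0.007],1],
    [[-0.143,0.384,0.147],[0.004,0.004,0.007],1],
    [[-0.143,0.384,0.147],[0.004,0.004,0.007],1],
    [[-0.143,0.384,0.147],[0.004,0.004,0.007],1],
  ],
)

```text
time: 13.38
eef_pos: [0.5129, 0.1998, 0.139]
tcp_rot: [0.235, -0.667, 0.667, -0.233]
contact_force: [-0.1, 0.5, -0.3]
opening: 1.001
```

Run:
```python
from h import *
s=st();c=cam('wrist');save(c,'w12.pkl');cv2.imwrite('pics/w12.png',c['pixels']);P=cloud(c)
r=rect(P,.035,.06,.5137,.201,.045);print(r)
az=np.radians(-51.3);zd=np.array([np.cos(az),np.sin(az),0]);G=np.array([*r[1][0],.010])
Rt=Rtool([0,0,-1],zd);plan(G,Rt,s)
```

```text
t 13.38 p [0.5129 0.1998 0.139 ] q [ 0.2351 -0.6672  0.6672 -0.2332] F [-0.1  0.5 -0.3] op 1.001 j [ 1.870e-01  1.110e-01  1.959e+00 -1.000e-03  1.074e+00  1.083e+00]
(np.int64(2889), ((0.514346718788147, 0.20111437141895294), (0.036400482058525085, 0.06004372984170914), 38.925655364990234), array([0.0361, 0.0444, 0.046 ]))
turn [ 0.001 -0.     0.003] shift [-0.0023  0.129  -0.    ] rows>= 3.1
```

View pics/w12.png

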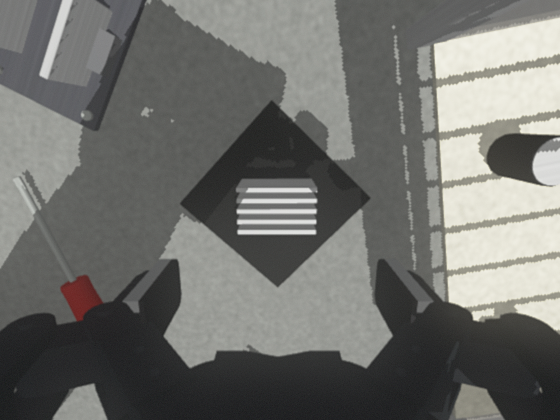

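>>> jog_arm(
  deltas=[
    [[0,0,0],[-0.001,0.03,0],1],
    [[0,0,0],[-0.002,0.06,0],1],
    [[0,0,0],[-0.002,0.085,0],1],
    [[0,0,0],[-0.002,0.105,0],1],
    [[0,0,0],[-0.002,0.12,0],1],
    [[0,0,0],[-0.002,0.128,0],1],
    [[0,0,0],[-0.002,0.128,0],1],
  ],
)

```text
time: 14.02
eef_pos: [0.5124, 0.2014, 0.0088]
tcp_rot: [-0.237, 0.667, -0.667, 0.232]
contact_force: [-0.3, -0.5, 0.2]
opening: 1.002
```

Run:
```python
from h import *
s=st();c=cam('wrist');save(c,'w13.pkl');cv2.imwrite('pics/w13.png',c['pixels'])
```

```text
t 14.02 p [0.5124 0.2014 0.0088] q [-0.2375  0.667  -0.6669  0.2324] F [-0.3 -0.5  0.2] op 1.002 j [ 1.910e-01  3.130e-01  2.003e+00 -1.000e-03  8.320e-01  1.085e+00]
```

View pics/w13.png

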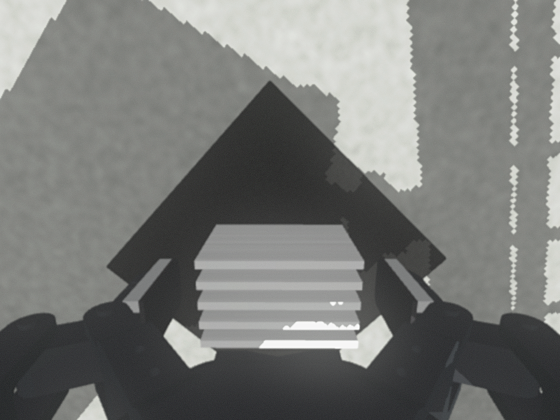

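>>> jog_arm(
  deltas=[
    [[0,0,0],[0,0,0],0.5],
    [[0,0,0],[0,0,0],0.5],
    [[0,0,0],[0,0,0],0.5],
    [[0,0,0],[0,0,0],0.4],
    [[0,0,0],[0,0,0],0.4],
    [[0,0,0],[0,0,0],0.4],
  ],
  force=45,
)

```text
time: 14.57
eef_pos: [0.5148, 0.2019, 0.0119]
tcp_rot: [0.236, -0.667, 0.667, -0.234]
contact_force: [-0.6, 0.2, 6.3]
opening: 0.696
```

>>> jog_arm(
  deltas=[
    [[0,0,0],[0,-0.01,0],0.4],
    [[0,0,0],[0,-0.035,0],0.4],
    [[0,0,0],[0,-0.07,0],0.4],
    [[0,0,0],[0,-0.1,0],0.4],
    [[0,0,0],[0,-0.1,0],0.4],
  ],
)

```text
time: 14.98
eef_pos: [0.519, 0.2029, 0.1192]
tcp_rot: [0.231, -0.666, 0.668, -0.239]
contact_force: [1.4, 0.1, -1.2]
opening: 0.696
```

Run:
```python
from h import *
s=st();c=cam('wrist');save(c,'w14.pkl');cv2.imwrite('pics/w14.png',c['pixels'])
az=np.radians(11.6);zd=np.array([np.cos(az),np.sin(az),0])
Rt=Rtool([0,0,-1],zd);G=np.array([.5147,.4094,.16]);plan(G,Rt,s);path(G,Rt)
```

```text
t 14.98 p [0.519  0.2029 0.1192] q [ 0.2313 -0.6661  0.6677 -0.2387] F [ 1.4  0.1 -1.2] op 0.696 j [ 1.910e-01  1.450e-01  1.962e+00 -1.000e-03  1.024e+00  1.085e+00]
turn [-0.01  -1.096 -0.005] shift [-0.1265 -0.0406 -0.1634] rows>= 8.8
0.25 [ 0.28  0.18  1.91 -0.    1.05  0.9 ]
0.5 [ 0.37  0.21  1.84 -0.    1.08  0.71]
0.75 [0.45 0.26 1.77 0.   1.11 0.52]
1.0 [ 0.52  0.31  1.68 -0.    1.15  0.32]
```

View pics/w14.png

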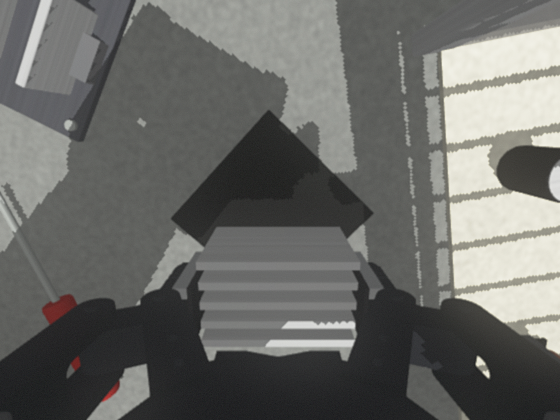

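>>> jog_arm(
  deltas=[
    [[0,-0.11,0],[-0.006,-0.01,-0.008],0.4],
    [[0,-0.22,0],[-0.012,-0.02,-0.017],0.4],
    [[0,-0.33,0],[-0.018,-0.03,-0.025],0.4],
    [[0,-0.44,0],[-0.025,-0.04,-0.033],0.4],
    [[0,-0.55,0],[-0.031,-0.04,-0.041],0.4],
    [[0,-0.66,0],[-0.037,-0.04,-0.049],0.4],
    [[-0.01,-0.77,0],[-0.044,-0.04,-0.057],0.4],
    [[-0.01,-0.88,-0.005],[-0.05,-0.04,-0.065],0.4],
    [[-0.01,-0.99,-0.005],[-0.056,-0.04,-0.073],0.4],
    [[-0.01,-1.096,-0.005],[-0.063,-0.04,-0.082],0.4],
  ],
)

```text
time: 15.87
eef_pos: [0.5134, 0.3056, 0.1538]
tcp_rot: [0.552, -0.447, 0.444, -0.547]
contact_force: [0.3, 0.4, -2.2]
opening: 0.696
```

>>> jog_arm(
  deltas=[
    [[0,0,0],[0,0,0],0.4],
    [[0,0,0],[0,0,0],0.4],
  ],
)

```text
time: 16.03
eef_pos: [0.5118, 0.3051, 0.1514]
tcp_rot: [0.553, -0.448, 0.443, -0.545]
contact_force: [0.3, -0.1, -1.9]
opening: 0.697
```

Run:
```python
from h import *
s=st();c=cam('wrist');save(c,'w15.pkl');cv2.imwrite('pics/w15.png',c['pixels'])
P=cloud(c);print(rect(P,.04,.07,.5147,.4094,.05))
```

```text
t 16.03 p [0.5118 0.3051 0.1514] q [ 0.5529 -0.4482  0.4434 -0.5447] F [ 0.3 -0.1 -1.9] op 0.697 j [0.367 0.199 1.835 0.    1.122 0.161]
(np.int64(2146), ((0.5159129500389099, 0.40990135073661804), (0.05949688330292702, 0.058386143296957016), 10.958516120910645), array([0.0432, 0.0539, 0.0552]))
```

View pics/w15.png

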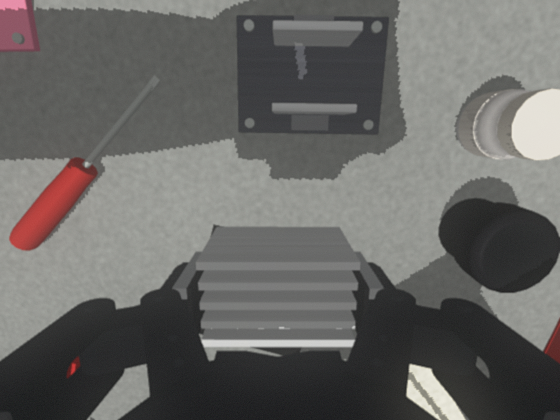

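Run:
```python
from h import *
c=load('w15.pkl');P=cloud(c)
a=np.radians(11);u=np.array([np.cos(a),np.sin(a)]);v=np.array([-u[1],u[0]]);C=np.array([.5158,.4099])
m=(P[...,2]>.051)&(P[...,2]<.06)&(abs(P[...,0]-C[0])<.05)&(abs(P[...,1]-C[1])<.05)
q=P[m][:,:2]-C;A=q@u;B=q@v
for k in(B>0,B<0):
    r=cv2.minAreaRect(P[m][k][:,:2].astype(np.float32));print(k.sum(),r,'u',A[k].min(),A[k].max(),'v',B[k].min(),B[k].max(),'z',np.median(P[m][k][:,2]))
    print(np.degrees(np.polyfit(A[k],B[k],1)[0]))
s=st()
az=np.radians(11);zd=np.array([*u,0]);Rt=Rtool([0,0,-1],zd);T=np.array([*C,.16])-.0009*Rt[:,0]
plan(T,Rt,s)
```

```text
982 ((0.5111072063446045, 0.4352269470691681), (0.05932090803980827, 0.0067062065936625), 10.68391227722168) u -0.029448702731846042 0.029876913646501795 v 0.022267346266529285 0.029182248682925023 z 0.0540976862571472
-0.12071060016817334
761 ((0.5209155678749084, 0.3842473030090332), (0.059422243386507034, 0.0061418660916388035), 11.06529426574707) u -0.02958633351354794 0.02983955675222405 v -0.02921915054816516 -0.0230736428741079 z 0.05409682805198049
-0.0685805737227304
t 16.08 p [0.5121 0.3049 0.1518] q [ 0.5526 -0.4482  0.4438 -0.5448] F [ 0.  -0.3 -2.1] op 0.696 j [0.367 0.198 1.835 0.    1.122 0.161]
turn [0.012 0.014 0.002] shift [-0.1029 -0.0087  0.025 ] rows>= 2.5
```

>>> jog_arm(
  deltas=[
    [[0.012,0.012,0.002],[-0.025,-0.008,0.006],0.4],
    [[0.012,0.012,0.002],[-0.05,-0.008,0.012],0.4],
    [[0.012,0.012,0.002],[-0.08,-0.008,0.019],0.4],
    [[0.012,0.012,0.002],[-0.103,-0.008,0.025],0.4],
    [[0.012,0.012,0.002],[-0.103,-0.008,0.025],0.4],
    [[0.012,0.012,0.002],[-0.103,-0.008,0.025],0.4],
    [[0.012,0.012,0.002],[-0.103,-0.008,0.025],0.4],
    [[0.012,0.012,0.002],[-0.103,-0.008,0.025],0.4],
  ],
)

```text
time: 16.75
eef_pos: [0.5156, 0.4094, 0.1587]
tcp_rot: [0.546, -0.45, 0.45, -0.545]
contact_force: [0.9, 0.5, -1.8]
opening: 0.694
```

```bash
cat >> h.py <<'E'
def crad(z):
    a=np.radians(10.9);u=np.array([np.cos(a),np.sin(a),0]);Rt=Rtool([0,0,-1],u);return np.array([.5158,.4099,z])-.0009*Rt[:,0],Rt
E
python3 - <<'E'
from h import *
s=st();c=cam('wrist');save(c,'w16.pkl');cv2.imwrite('pics/w16.png',c['pixels'])
plan(*crad(.075),s)
E
```

```text
t 16.75 p [0.5156 0.4094 0.1587] q [ 0.5463 -0.4499  0.4497 -0.5449] F [ 0.9  0.5 -1.8] op 0.694 j [ 0.517  0.315  1.678 -0.     1.15   0.326]
turn [0.002 0.002 0.001] shift [-0.0014  0.0837  0.0004] rows>= 2.0
```

View pics/w16.png

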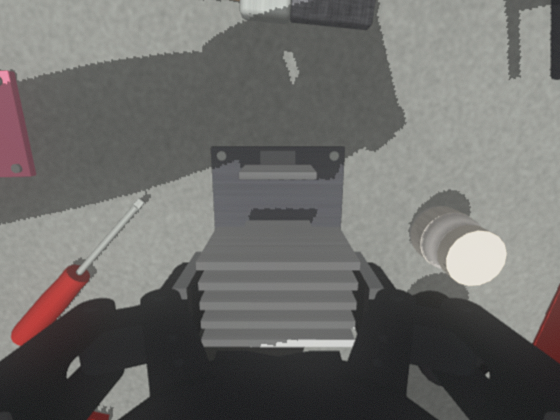

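>>> jog_arm(
  deltas=[
    [[0,0,0],[-0.001,0.025,0],0.4],
    [[0,0,0],[-0.001,0.05,0],0.4],
    [[0,0,0],[-0.001,0.07,0],0.4],
    [[0,0,0],[-0.001,0.082,0],0.4],
    [[0,0,0],[-0.001,0.082,0],0.4],
    [[0,0,0],[-0.001,0.082,0],0.4],
    [[0,0,0],[-0.001,0.082,0],0.4],
  ],
)

```text
time: 17.38
eef_pos: [0.5166, 0.4107, 0.0787]
tcp_rot: [-0.545, 0.45, -0.45, 0.546]
contact_force: [1.2, 0.2, -1.0]
opening: 0.694
```

Run:
```python
from h import *
s=st();c=cam('wrist');save(c,'w17.pkl');cv2.imwrite('pics/w17.png',c['pixels'])
plan(*crad(.03),s)
P=cloud(c);C=np.array([.5158,.4099]);a=np.radians(10.9);u=np.array([np.cos(a),np.sin(a)]);v=np.array([-u[1],u[0]])
q=P[...,:2]-C;A=q@u;B=q@v
m=(P[...,2]>.095)&(P[...,2]<.115)&(abs(A)<.028)&(abs(B)<.03);print('sink top',m.sum(),'v',np.percentile(B[m],[1,99]).round(4),'z',np.percentile(P[m][:,2],[5,50,95]).round(4))
m=(P[...,2]>.049)&(P[...,2]<.06)&(abs(A)<.033)&(abs(B)<.035);print('wall',m.sum(),'v',B[m].min(),B[m].max(),'u',A[m].min(),A[m].max())
```

```text
t 17.38 p [0.5166 0.4107 0.0787] q [-0.545   0.4497 -0.4502  0.5459] F [ 1.2  0.2 -1. ] op 0.694 j [ 0.518  0.408  1.717 -0.     1.015  0.327]
turn [-0.001  0.001 -0.   ] shift [-0.0003  0.0487 -0.001 ] rows>= 1.2
sink top 14706 v [-0.0193  0.0168] z [0.1008 0.1101 0.1125]
wall 1402 v 0.022829405686662845 0.029070766746697754 u -0.03013759409407287 0.029596863116580927
```

View pics/w17.png

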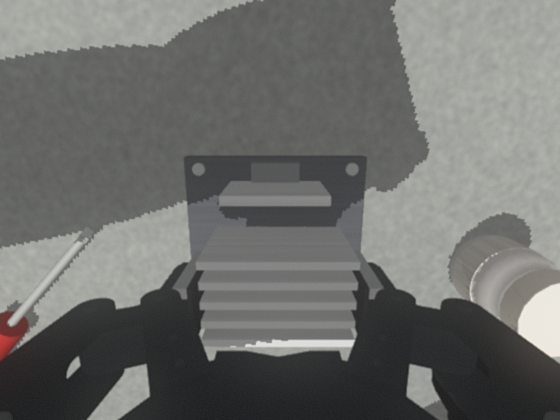

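>>> jog_arm(
  deltas=[
    [[0,0,0],[-0.001,0.01,-0.001],0.4],
    [[0,0,0],[-0.001,0.02,-0.001],0.4],
    [[0,0,0],[-0.001,0.03,-0.001],0.4],
    [[0,0,0],[-0.001,0.038,-0.001],0.4],
    [[0,0,0],[-0.001,0.038,-0.001],0.4],
  ],
)

```text
time: 17.85
eef_pos: [0.5137, 0.4106, 0.0377]
tcp_rot: [0.547, -0.45, 0.45, -0.544]
contact_force: [-0.9, -0.7, -1.8]
opening: 0.692
```

Run:
```python
from h import *
s=st();plan(*crad(.0169),s)
```

```text
t 17.85 p [0.5137 0.4106 0.0377] q [ 0.5467 -0.4502  0.4495 -0.5444] F [-0.9 -0.7 -1.8] op 0.692 j [ 0.52   0.461  1.731 -0.     0.953  0.329]
turn [0.003 0.001 0.001] shift [0.0002 0.0208 0.002 ] rows>= 0.5
```

Free of contact (only the part's weight shows); continuing to just above the floor.

>>> jog_arm(
  deltas=[
    [[0,0,0],[0,0.005,0.001],0.4],
    [[0,0,0],[0,0.01,0.002],0.4],
    [[0,0,0],[0,0.014,0.002],0.4],
    [[0,0,0],[0,0.017,0.002],0.4],
    [[0,0,0],[0,0.017,0.002],0.4],
    [[0,0,0],[0,0.017,0.002],0.4],
  ],
)

```text
time: 18.35
eef_pos: [0.5157, 0.411, 0.0206]
tcp_rot: [0.547, -0.45, 0.45, -0.544]
contact_force: [-0.3, 1.1, -1.6]
opening: 0.693
```

Run:
```python
from h import *
s=st();plan(*crad(.0169),s)
```

```text
t 18.35 p [0.5157 0.411  0.0206] q [ 0.5467 -0.4502  0.4495 -0.5443] F [-0.3  1.1 -1.6] op 0.693 j [ 0.519  0.489  1.729 -0.     0.927  0.328]
turn [0.003 0.001 0.001] shift [ 0.0002  0.0037 -0.    ] rows>= 0.1
```

>>> jog_arm(
  deltas=[
    [[0,0,0],[0,0.001,0],0.4],
    [[0,0,0],[0,0.002,0],0.4],
    [[0,0,0],[0,0.003,0],0.4],
    [[0,0,0],[0,0.0035,0],0.4],
    [[0,0,0],[0,0.0035,0],0.4],
  ],
)

```text
time: 18.77
eef_pos: [0.5156, 0.411, 0.0171]
tcp_rot: [0.547, -0.45, 0.45, -0.544]
contact_force: [-0.8, 0.6, -0.6]
opening: 0.696
```

>>> jog_arm(
  deltas=[
    [[0,0,0],[0,0.0008,0],0.4],
    [[0,0,0],[0,0.0015,0],0.4],
    [[0,0,0],[0,0.0015,0],0.4],
  ],
)

```text
time: 19.02
eef_pos: [0.5157, 0.4111, 0.017]
tcp_rot: [0.547, -0.45, 0.449, -0.544]
contact_force: [-3.1, -2.8, 5.3]
opening: 0.69
```

>>> jog_arm(
  deltas=[
    [[0,0,0],[0,0,0],0.74],
    [[0,0,0],[0,0,0],0.8],
    [[0,0,0],[0,0,0],0.9],
    [[0,0,0],[0,0,0],0.95],
    [[0,0,0],[0,0,0],0.95],
    [[0,0,0],[0,0,0],0.95],
  ],
)

```text
time: 19.52
eef_pos: [0.5157, 0.411, 0.0168]
tcp_rot: [0.547, -0.45, 0.449, -0.544]
contact_force: [0.4, -0.7, -0.8]
opening: 0.953
```

Run:
```python
from h import *
s=st();c=cam('wrist');cv2.imwrite('pics/w18.png',c['pixels'])
```

```text
t 19.52 p [0.5157 0.411  0.0168] q [ 0.547  -0.4502  0.4495 -0.5441] F [ 0.4 -0.7 -0.8] op 0.953 j [ 5.190e-01  4.950e-01  1.728e+00 -1.000e-03  9.220e-01  3.280e-01]
```

View pics/w18.png

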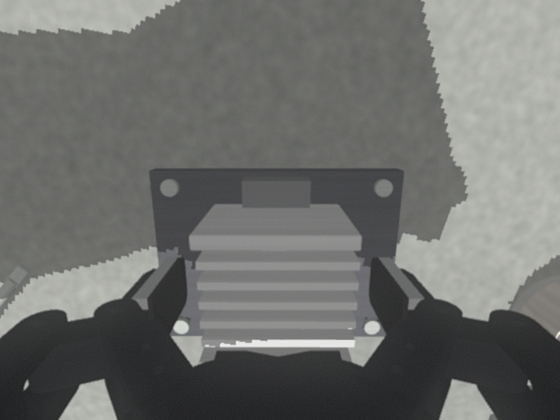

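Fingers are clear of the ends, and the fins lie between the wall tops. Going straight up.

>>> jog_arm(
  deltas=[
    [[0,0,0],[0,-0.015,0],0.95],
    [[0,0,0],[0,-0.04,0],0.95],
    [[0,0,0],[0,-0.08,0],0.95],
    [[0,0,0],[0,-0.12,0],0.95],
    [[0,0,0],[0,-0.16,0],0.95],
    [[0,0,0],[0.03,-0.18,0],0.95],
    [[0,0,0],[0.06,-0.18,0],0.95],
    [[0,0,0],[0.08,-0.18,0],0.95],
    [[0,0,0],[0.08,-0.18,0],0.95],
    [[0,0,0],[0.08,-0.18,0],0.95],
  ],
)

```text
time: 20.4
eef_pos: [0.5319, 0.3322, 0.1982]
tcp_rot: [0.546, -0.451, 0.45, -0.544]
contact_force: [0.9, 0.6, -0.2]
opening: 0.949
```

Run:
```python
from h import *
s=st();c=cam('wrist');save(c,'w19.pkl');cv2.imwrite('pics/w19.png',c['pixels'])
P=cloud(c);C=np.array([.5158,.4099]);a=np.radians(10.9);u=np.array([np.cos(a),np.sin(a)]);v=np.array([-u[1],u[0]])
q=P[...,:2]-C;A=q@u;B=q@v
m=(P[...,2]>.046)&(abs(A)<.045)&(abs(B)<.0215);print('sink',m.sum(),cv2.minAreaRect(np.stack([A[m],B[m]],1).astype(np.float32)),'z',np.percentile(P[m][:,2],[5,50,95]).round(4))
m=(P[...,2]>.051)&(abs(A)<.045)&(abs(B)<.035)&(abs(B)>.0215);print('walls',A[m].min(),A[m].max(),B[m].min(),B[m].max(),np.median(P[m][:,2]))
c=cam('top');save(c,'t3.pkl');cv2.imwrite('pics/t3.png',c['pixels']);P=cloud(c)
# sash top height
X=(P-S)@bx;Y=(P-S)@by;m=(abs(X)<.02)&(abs(Y)<.16)&(P[...,2]>.4);print('sash top z',np.percentile(P[m][:,2],[5,50,95]) if m.sum() else 0)
c=cam('scene');cv2.imwrite('pics/s3.png',c['pixels'])
```

```text
t 20.4 p [0.5319 0.3322 0.1982] q [ 0.5461 -0.4507  0.4501 -0.5441] F [ 0.9  0.6 -0.2] op 0.949 j [ 3.970e-01  2.120e-01  1.728e+00 -1.000e-03  1.204e+00  2.080e-01]
sink 2359 ((0.0007306914776563644, -0.0006756596267223358), (0.05980565398931503, 0.03579943999648094), 0.19212323427200317) z [0.0491 0.0509 0.341 ]
walls -0.029610782854181436 0.029910965708376893 -0.02852879101524475 0.02868897071301319 0.05408252706482333
sash top z [0.4098716  0.48571145 0.5343662 ]
```

View pics/w19.png

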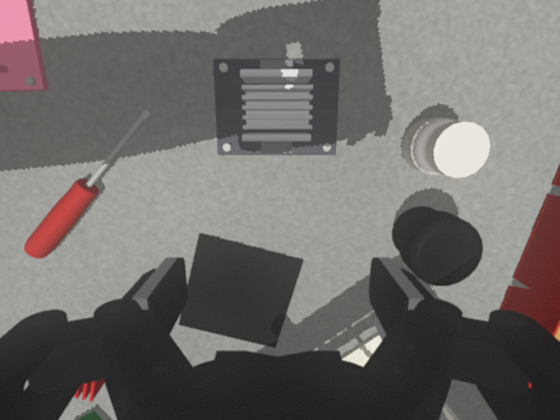

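View pics/t3.png

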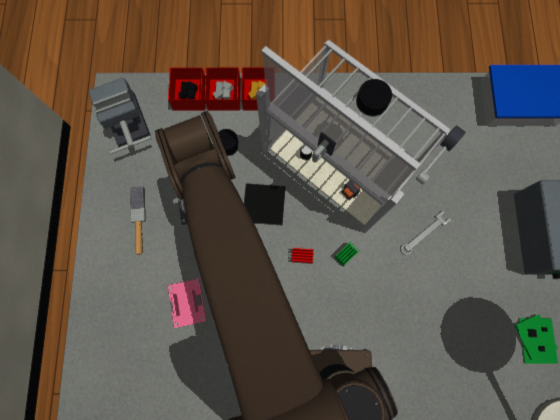

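```bash
python3 -c "
from h import *
st();print(ctrl.sign_off())"
```

```text
t 20.55 p [0.5312 0.3337 0.1971] q [ 0.5471 -0.4501  0.4492 -0.5443] F [-0.   0.4 -0.9] op 0.947 j [ 4.000e-01  2.140e-01  1.728e+00 -1.000e-03  1.204e+00  2.070e-01]
the job is handed in; nothing more can be done
None
```

The heat sink is in the cradle and the job was handed in at 20.55 s of the 72 s allowed; the interface gave no verdict.

- **Sash:** I raised it by its handle, and it stayed up by itself when I let go. The last top view puts its upper edge at about 0.53 m, an opening of roughly 260 mm.
- **Mat:** I took the heat sink out under the sash and stood it on the mat, fins up and let go. It measured within 4 mm of the mat's centre, with its top at 45 mm.
- **Cradle:** I took it again by its two ends and lowered it until I felt contact.
    - **Position:** It sits 0.7 mm lengthwise and 0.7 mm sideways from the cradle's centre.
    - **Angle:** It is turned about 0.2° from the walls.
    - **Height:** Its fin tops are at about 50–51 mm, so it rests on the 8 mm floor.
- **At hand-in:** The gripper was open, more than 140 mm above the cradle, touching nothing. The last pictures show no bystander moved or tipped, judged by eye rather than measured. The brush, spanner, lens and jar are each in only one of those pictures, and I saved the last scene picture without viewing it.

One check was uncertain: the 95th-percentile height in the last heat sink measurement came out at 0.341 m. I took this to be a bit of the gripper in the wrist view and relied on the median.

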